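Nest the angle cleats and hang the bolt totes

TASK

The shelving job is finished, so put its fixings away: nest every loose steel angle cleat over the one screwed to the timber block, V over V in one neat stack with the ridges in line and the ends flush. Also hang the two bolt totes by their handles on the hook frame, one on each hook, so that they hang level and still. Don't tip the bolts out, and leave the other things on the bench where they are.

Things in the scene. Friction and masses are not known exactly. Their poses are not given: they have to be found in the camera images.
- cleat1: loose angle cleat (3 to 5 of the five are there, all alike): 60 mm of steel angle, legs 50 mm, 8 mm thick, a bolt hole in each leg, 0.36 kg. It stands like a tent, ridge up. Origin: middle of its underside, in the plane of the two leg edges; x along the ridge, z up; ridge 41 mm above the origin, 71 mm wide over the legs, square flat ends. A cleat nested on another stands 11.3 mm higher than it.
- cleat2: loose angle cleat (3 to 5 of the five are there, all alike): 60 mm of steel angle, legs 50 mm, 8 mm thick, a bolt hole in each leg, 0.36 kg. It stands like a tent, ridge up. Origin: middle of its underside, in the plane of the two leg edges; x along the ridge, z up; ridge 41 mm above the origin, 71 mm wide over the legs, square flat ends. A cleat nested on another stands 11.3 mm higher than it.
- cleat3: loose angle cleat (3 to 5 of the five are there, all alike): 60 mm of steel angle, legs 50 mm, 8 mm thick, a bolt hole in each leg, 0.36 kg. It stands like a tent, ridge up. Origin: middle of its underside, in the plane of the two leg edges; x along the ridge, z up; ridge 41 mm above the origin, 71 mm wide over the legs, square flat ends. A cleat nested on another stands 11.3 mm higher than it.
- cleat4: loose angle cleat (3 to 5 of the five are there, all alike): 60 mm of steel angle, legs 50 mm, 8 mm thick, a bolt hole in each leg, 0.36 kg. It stands like a tent, ridge up. Origin: middle of its underside, in the plane of the two leg edges; x along the ridge, z up; ridge 41 mm above the origin, 71 mm wide over the legs, square flat ends. A cleat nested on another stands 11.3 mm higher than it.
- cleat5: loose angle cleat (3 to 5 of the five are there, all alike): 60 mm of steel angle, legs 50 mm, 8 mm thick, a bolt hole in each leg, 0.36 kg. It stands like a tent, ridge up. Origin: middle of its underside, in the plane of the two leg edges; x along the ridge, z up; ridge 41 mm above the origin, 71 mm wide over the legs, square flat ends. A cleat nested on another stands 11.3 mm higher than it.
- block: nesting block, fixed: timber board 120 (x) x 110 (y) x 25 mm with a cleat like the loose ones screwed on top, centred, ridge along x. Origin: middle of the board's underside, z up; the fixed cleat's feet are 25 mm and its ridge 66 mm above it. The first nested cleat has its origin 36.3 mm above the block's, each further one 11.3 mm more.
- frame: hook frame, fixed: two slotted steel posts 280 mm apart on flat feet, 231 mm high, a flat steel rail along y (top at 225 mm, front face at x = -4 mm) and two J hooks that point to its -x (roughly towards the robot) at y = +70 and -70 mm. Origin on the bench below the rail, z up.
- hook1 (a point): J hook at the frame's y = +70 mm: top of its round rod (9 mm thick) at the lowest point, 50 mm out from the frame's origin, 197.5 mm above the bench. The rod dips gently here and ends 100 mm out in a tip turned up to 227 mm above the bench. Axes as the frame. A hung tote has its handle point 5 mm above this point.
- hook2 (a point): J hook at the frame's y = -70 mm: top of its round rod (9 mm thick) at the lowest point, 50 mm out from the frame's origin, 197.5 mm above the bench. The rod dips gently here and ends 100 mm out in a tip turned up to 227 mm above the bench. Axes as the frame. A hung tote has its handle point 5 mm above this point.
- tote1: bolt tote: open grey tub 64 (x) x 106 (y) x 45 mm holding bolts, 0.32 kg, with a fixed steel bow handle (round, 10 mm thick) along y in the plane x = 0. Origin: middle of the underside, z up. The bar rises at the tub's ends (y = +-55 mm) to 102 mm at y = +-50 mm, then slopes up to a peak of 118 mm in the middle (centre line). The two totes are alike; either hook will do.
- handle1 (a point): centre of the handle bar of tote1 at its peak, 118 mm above the tote's underside. Axes as the tote.
- tote2: bolt tote: open grey tub 64 (x) x 106 (y) x 45 mm holding bolts, 0.32 kg, with a fixed steel bow handle (round, 10 mm thick) along y in the plane x = 0. Origin: middle of the underside, z up. The bar rises at the tub's ends (y = +-55 mm) to 102 mm at y = +-50 mm, then slopes up to a peak of 118 mm in the middle (centre line). The two totes are alike; either hook will do.
- handle2 (a point): centre of the handle bar of tote2 at its peak, 118 mm above the tote's underside. Axes as the tote.
- jar: amber glass jar 75 mm high; not part of the job, to be left alone. Origin at its underside.
- tape: roll of yellow tape, 90 mm across; not part of the job, to be left alone. Origin at its underside.
- wrench: steel wrench; not part of the job, to be left alone. Origin at its underside.
- tumbler: green lidded tumbler 124 mm high; not part of the job, to be left alone. Origin at its underside.
- stone: rough grey stone 90 mm long; not part of the job, to be left alone. Origin at its underside.
- pot: red plastic pot 90 mm high; not part of the job, to be left alone. Origin at its underside.
Not all that is in view belongs to the job. What is shaped like the cleat5 but brown or yellow is not meant.

How it is judged:
At the end, for the whole second after the job is handed in: All cleats nested on the block: within 7 mm along, 5 mm across, 0.12 rad, tilt under 0.1, underside 32 to 87 mm above the block's. One tote per hook: handle peak 20 to 85 mm out from the frame's origin, 20 mm sideways, 192 to 222 mm up, tilt under 0.3 rad. All at rest (x of cleat1 in the frame of block between -0.007 and 0.007 m and y of cleat1 in the frame of block between -0.005 and 0.005 m and z of cleat1 in the frame of block between 0.032 and 0.087 m and angle between the x axis of each of cleat1, cleat2, cleat3, cleat4, cleat5 and the x axis of block, either way round below 0.12 rad and angle between each of cleat1, cleat2, cleat3, cleat4, cleat5's own z axis and vertical below 0.1 rad and linear speed of each of cleat1, cleat2, cleat3, cleat4, cleat5 below 0.03 m/s and x of cleat2 in the frame of block between -0.007 and 0.007 m and y of cleat2 in the frame of block between -0.005 and 0.005 m and z of cleat2 in the frame of block between 0.032 and 0.087 m and x of cleat3 in the frame of block between -0.007 and 0.007 m and y of cleat3 in the frame of block between -0.005 and 0.005 m and z of cleat3 in the frame of block between 0.032 and 0.087 m and x of cleat4 in the frame of block between -0.007 and 0.007 m and y of cleat4 in the frame of block between -0.005 and 0.005 m and z of cleat4 in the frame of block between 0.032 and 0.087 m and x of cleat5 in the frame of block between -0.007 and 0.007 m and y of cleat5 in the frame of block between -0.005 and 0.005 m and z of cleat5 in the frame of block between 0.032 and 0.087 m and ((x of handle1 in the frame of frame between -0.085 and -0.02 m and y of handle1 in the frame of frame between 0.05 and 0.09 m and z of handle1 in the frame of frame between 0.192 and 0.222 m and x of handle2 in the frame of frame between -0.085 and -0.02 m and y of handle2 in the frame of frame between -0.09 and -0.05 m and z of handle2 in the frame of frame between 0.192 and 0.222 m) or (x of handle1 in the frame of frame between -0.085 and -0.02 m and y of handle1 in the frame of frame between -0.09 and -0.05 m and z of handle1 in the frame of frame between 0.192 and 0.222 m and x of handle2 in the frame of frame between -0.085 and -0.02 m and y of handle2 in the frame of frame between 0.05 and 0.09 m and z of handle2 in the frame of frame between 0.192 and 0.222 m)) and angle between each of tote1, tote2's own z axis and vertical below 0.3 rad and linear speed of each of tote1, tote2 below 0.06 m/s); the robot touches nothing.
It fails at once if a bystander is moved more than 6 cm (distance of any of jar, tape, wrench, tumbler, stone, pot from where it was at the start of the episode above 0.06 m).
It fails at once if a tote is tipped over (more than about 60 degrees), spilling the bolts (angle between any of tote1, tote2's own z axis and vertical above 1.05 rad).
Of cleat1, cleat2, cleat3, cleat4, cleat5 only 3 to 5 are there at a start; the rules pass over those that are not, and their reading is None.
At some moment in a run one of cleat1, cleat2, cleat3, cleat4, cleat5, tote1, tote2 may be knocked a few centimetres aside while the robot is not near it.
It also fails if it takes over 210 s, if anything falls off the work surface, if the arm or the gripper's body presses on something with over 40 N, if the wrist force passes 120 N, or if a joint passes its speed limit or range.

ROBOT

A 7-joint arm with a two-finger parallel gripper is mounted at the origin on the work surface. World frame = base frame: x ahead of the robot, y to its left, z up, the work surface at z = 0. Lengths are in m, angles in rad, forces in N, time in s.
With the tool pointing down it reaches from about 0.35 to 0.9 m from the base axis. Payload 8.1 kg.
Tool frame: the origin (TCP) lies midway between the tips of the shut fingers; the grasp point (between the pads) lies 19 mm behind it; z points along the fingers, y is the line along which they close (so a half turn about z gives the same grasp; the last joint's range is limited). The gripper opens to 92 mm and grips with 3 to 60 N. Pads are 19 mm wide; open, the fingers measure 130 mm over their backs; the gripper's body (75 mm by 190 mm) begins 47 mm behind the grasp point.
Start: joints at [1.241, 0.434, 0.025, 1.573, -0.012, 1.134, -0.075], TCP at [0.141, -0.609, 0.227] pointing down, gripper open.
Joint ranges: [-2.62, 2.62], [-0.44, 2.09], [-1.27, 1.32], [0.08, 2.57], [-1.32, 4.46], [0.12, 2], [-2.74, 2.74]. Speed limits (rad/s): [2.22, 2.22, 3.01, 3.01, 3.14, 3.14, 3.14].

INTERFACE

Orientations are given as a rotation vector (axis times angle).
In Python, from cell import arm gives the robot as it stands.
- The arm moves only by the tool arm_command, never from a script. Its arguments are lists of equal length, an entry for each row: "dp": the shift along the tool's x, y, z in units of 25 mm (1.0 is 25 mm), a list of three; "angular": the turn, a rotation vector about the tool's x, y, z in units of 0.15 rad (1.0 is 0.15 rad), a list of three; "claw": the opening, from 0 (shut) to 1 (fully open). In form: {"dp": [[x, y, z], ...], "angular": [[rx, ry, rz], ...], "claw": [claw, ...]}. A call has 1 to 10 rows; each row shifts and turns the commanded pose from where the row before left it, along the tool's axes as they then stand; what a row does not reach is not made up. A row lasts 1/10 s, in which the tool goes at most 50 mm and 8.59 degrees, less where a joint would pass 70% of its speed; a pose out of reach is approached as far as the arm can. A call with a number of a shift or a turn outside -1 to 1 is refused whole. A call with a gripper value outside its range is refused whole. The fingers move at their own pace and stop on an object; "force" is the grip in N (left out, the last holds). Time passes only in rows, so rows that do not move let the fingers close. It gives the time, the measured TCP pose, the force, the opening and the grip force at its end, in the units of the state.
- arm.observe(): the state, without advancing time (a new reading comes with each control period).
- arm.get_image(name): name is "side" or "top" or "wrist"; returns a dict with "frame" (420x560x3 uint8, red, green, blue), "z_map" (420x560 float32, m along the optical axis (not along the pixel's ray), 0 where there is no reading), "K" (3x3 intrinsics, pixels), "R" (3x3) and "t" (3): a world point X has camera coordinates R X + t. Camera axes: x right, y down, z forward; pixel columns grow to the right and rows downward; lengths in m; the calibration is good to about 2 mm. A picture is of the moment at which its call begins.
- arm.sign_off(): hands the job in; it is judged then, once.
The state is a dict: "clock": time; "joints": joint angles; "dq": joint speeds; "joint_efforts": joint torques, N m; "position": TCP position; "ee_rot": TCP orientation; "force": force on the tool from outside, world axes, zero at the start; "ft_torque": the same for the moment, N m; "width": opening from 0.0 (shut) to 1.0 (fully open); "gripper_force": force on a finger pad.
Only numpy, scipy, OpenCV 4.12 (cv2) and the standard library are available. Lean on these libraries where they do the work, as an engineer would, in place of code of your own. Each camera call takes 0.05 s, during which the arm holds its last target. There are 200 camera calls.

## Working session

There is one attempt and no reset: what is moved stays moved. The work goes in short steps, Python scripts to look and compute and a tool call to move; the robot and the scene stay as the last step left them, time stands still between calls to the robot, and variables do not carry over. Pictures are saved under pics/ and viewed, at most 14 in all, crops included, and the job is handed in when it is done.

Besides the shell and the picture viewer there is one more tool, called after "Call:" by a JSON object that holds its "fn" and its "kwargs". arm_command: Moves the arm, as the interface text tells. Its arguments: {"type":"object","properties":{"dp":{"type":"array","items":{"type":"array","items":{"type":"number"}}},"angular":{"type":"array","items":{"type":"array","items":{"type":"number"}}},"claw":{"type":"array","items":{"type":"number"}},"force":{"type":"number"}},"required":["dp","angular","claw"]}

```bash
ls; mkdir -p pics
python3 - <<'E'
from cell import arm
import cv2,numpy as np
s=arm.observe();print({k:np.round(v,3).tolist() for k,v in s.items()})
for n in("top","side"):
    d=arm.get_image(n);cv2.imwrite(f"pics/{n}0.png",d["frame"][:,:,::-1]);np.savez(f"{n}0.npz",**d)
    print(n,d["K"].tolist(),d["R"].round(3).tolist(),d["t"])
E
```

```text
pics
{'clock': 0.0, 'joints': [1.241, 0.435, 0.025, 1.574, -0.012, 1.134, -0.075], 'dq': [0.001, 0.001, 0.001, 0.0, -0.0, 0.0, -0.001], 'joint_efforts': [-0.001, -66.786, 0.985, -31.445, -0.06, 0.043, 0.0], 'position': [0.14, -0.609, 0.226], 'ee_rot': [-3.12, -0.355, 0.001], 'force': [0.1, 0.164, 0.249], 'ft_torque': [0.043, -0.029, -0.009], 'gripper_force': 0.0, 'width': 1.0}
top [[509.3335699956406, 0.0, 280.58509474026033], [0.0, 509.3335699956406, 219.7020667990134], [0.0, 0.0, 1.0]] [[-0.031, -1.0, -0.006], [-0.975, 0.031, -0.219], [0.22, -0.001, -0.976]] [0.07625342 0.58572797 1.64491089]
side [[500.9770923467266, 0.0, 277.7089119917241], [0.0, 500.9770923467266, 211.39178626690347], [0.0, 0.0, 1.0]] [[0.989, -0.146, 0.011], [-0.1, -0.733, -0.673], [0.106, 0.664, -0.74]] [-0.53895948  0.18393152  1.84386712]
```

View pics/top0.png

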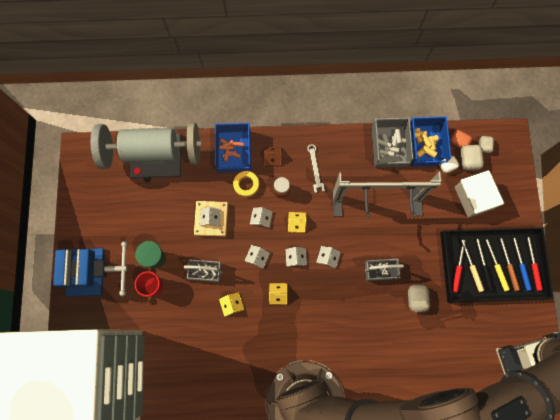

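View pics/side0.png

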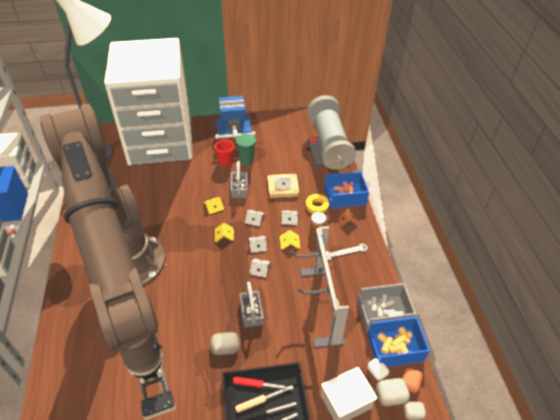

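```bash
cat > h.py <<'E'
import numpy as np,cv2
from scipy.optimize import least_squares
from scipy.spatial.transform import Rotation as Ro
def cloud(d):
    z=d["z_map"];v,u=np.mgrid[:z.shape[0],:z.shape[1]]
    c=np.stack([(u-d["K"][0,2])/d["K"][0,0]*z,(v-d["K"][1,2])/d["K"][1,1]*z,z],-1)
    w=(c-d["t"])@d["R"]; w[z==0]=np.nan; return w
def cleat(P,c0,z0=0.,r=.055):
    """fit tent to points P near c0 -> x,y,yaw(mod pi)"""
    P=P[np.isfinite(P[:,2])]
    Q=P[(np.hypot(P[:,0]-c0[0],P[:,1]-c0[1])<r)&(P[:,2]>z0+.009)&(P[:,2]<z0+.048)]
    best=None
    def f(p):
        d=Q[:,:2]-p[:2];c,s=np.cos(p[2]),np.sin(p[2])
        return c*d[:,0]+s*d[:,1],-s*d[:,0]+c*d[:,1]
    def res(p):
        u,v=f(p)
        return np.r_[Q[:,2]-z0-.041+np.abs(v)+p[3],np.maximum(np.abs(u)-.029,0)*.7]
    for a in np.arange(0,np.pi,np.pi/8):
        q=least_squares(res,[*Q[:,:2].mean(0),a,0],loss="soft_l1",f_scale=.003,x_scale=[.01,.01,.3,.005])
        if best is None or q.cost<best.cost:best=q
    u,v=f(best.x);e=np.percentile(u,[2,98])
    return np.r_[best.x[:2]+e.mean()*np.array([np.cos(best.x[2]),np.sin(best.x[2])]),(best.x[2]+np.pi/2)%np.pi-np.pi/2,best.x[3]],np.ptp(e),len(Q),best.cost/len(Q)
def tool(s): return Ro.from_rotvec(s["ee_rot"])
def go(s,pos,yaw):
    """closing axis (tool y) along world yaw (mod pi), tool down. print the turn, then shift after the turn, in units"""
    R=tool(s);out=[]
    for k in(0,np.pi):
        y=np.array([np.cos(yaw+k),np.sin(yaw+k),0]);z=np.array([0,0,-1.]);x=np.cross(y,z)
        T=Ro.from_matrix(np.stack([x,y,z],1));rv=(R.inv()*T).as_rotvec()
        out.append((np.linalg.norm(rv),rv/.15,T.inv().apply(np.array(pos)-s["position"])/.025))
    out.sort(key=lambda o:o[0])
    for o in out: print("turn",o[1].round(2),"shift",o[2].round(2), "q7",s["joints"][6].round(2))
E
python3 - <<'E'
from h import *
d=dict(np.load("top0.npz"));W=cloud(d);P=W.reshape(-1,3)
for n,(u,v) in dict(c1=(261,217),c2=(258,257),c3=(296,257),c4=(328,257)).items():
    c,L,N,e=cleat(P,W[v,u]);print(n,c.round(4),L.round(4),N,e)
b=W[217,210];print("block",b);c,L,N,e=cleat(P,b,.025);print(c.round(4),L.round(4),N,e)
m=P[(np.abs(P[:,2]-.025)<.005)&(np.hypot(*(P[:,:2]-b[:2]).T)<.1)]
print("board",cv2.minAreaRect((m[:,:2]*1000).astype(np.float32)))
for n,(u,v) in dict(t1=(202,271),t2=(383,269)).items():
    b=W[v,u];q=P[(np.hypot(*(P[:,:2]-b[:2]).T)<.1)];
    h=q[(q[:,2]>.09)&(q[:,2]<.135)];tb=q[(q[:,2]>.035)&(q[:,2]<.055)]
    _,_,vt=np.linalg.svd(h[:,:2]-h[:,:2].mean(0));a=vt[0];u_=(h[:,:2]-h[:,:2].mean(0))@a
    print(n,"handle",(h[:,:2].mean(0)+a*(u_.max()+u_.min())/2).round(4),"dir",a.round(3),np.ptp(u_),h[:,2].max(),"tub",cv2.minAreaRect((tb[:,:2]*1000).astype(np.float32)))
f=P[(P[:,0]>.3)&(P[:,0]<.95)&(P[:,1]>-.6)&(P[:,1]<-.05)&(P[:,2]>.2)&(P[:,2]<.24)]
print("rail",cv2.minAreaRect((f[:,:2]*1000).astype(np.float32)),f[:,2].max(),len(f))
k=f[(f[:,2]<.234)];mm=f.mean(0);print(mm)
np.save("rail.npy",f)
for n,(u,v) in dict(pot=(147,284),tum=(149,254),tape=(246,173),jar=(282,185),yel1=(297,222),yel2=(231,304),yel3=(278,294),stone=(418,297)).items():print(n,W[v,u].round(3))
im=cv2.imread("pics/top0.png")[140:320,180:460];cv2.imwrite("pics/crop0.png",cv2.resize(im,None,fx=2.8,fy=2.8,interpolation=2))
E
```

```text
c1 [ 0.6117  0.1267 -0.2113 -0.0007] 0.0594 332 6.843051199628458e-06
c2 [ 0.475   0.1436 -0.4121 -0.001 ] 0.0587 335 6.537754382184583e-06
c3 [ 0.469   0.0102  0.0157 -0.0013] 0.0597 348 6.2781631118438845e-06
c4 [ 0.4638 -0.0991 -0.3491 -0.0012] 0.0618 356 6.476254180360514e-06
block [0.60638236 0.29604585 0.05806186]
[ 0.6115  0.2995 -0.057  -0.0011] 0.0594 336 6.394789333732056e-06
board ((611.2913818359375, 300.01605224609375), (110.02445220947266, 122.05126953125), 86.33087158203125)
t1 handle [0.4301 0.32  ] dir [-0.11  -0.994] 0.10944421754116374 0.1264485724268304 tub ((430.2737731933594, 317.8008117675781), (112.89862823486328, 65.54158020019531), 84.82171630859375)
t2 handle [ 0.4148 -0.2761] dir [ 0.033 -0.999] 0.11066405724660856 0.132430759063693 tub ((415.17303466796875, -274.4269104003906), (65.06532287597656, 112.87843322753906), 1.919590711593628)
rail ((621.5841674804688, -279.7166748046875), (312.1424255371094, 141.29617309570312), 88.25355529785156) 0.2392994096853442 721
[ 0.64719919 -0.28495343  0.21889892]
pot [0.392 0.515 0.011]
tum [0.474 0.48  0.131]
tape [0.77  0.174 0.021]
jar [0.705 0.05  0.078]
yel1 [0.585 0.002 0.034]
yel2 [0.315 0.23  0.038]
yel3 [0.343 0.074 0.035]
stone [ 0.318 -0.383  0.053]
```

View pics/crop0.png

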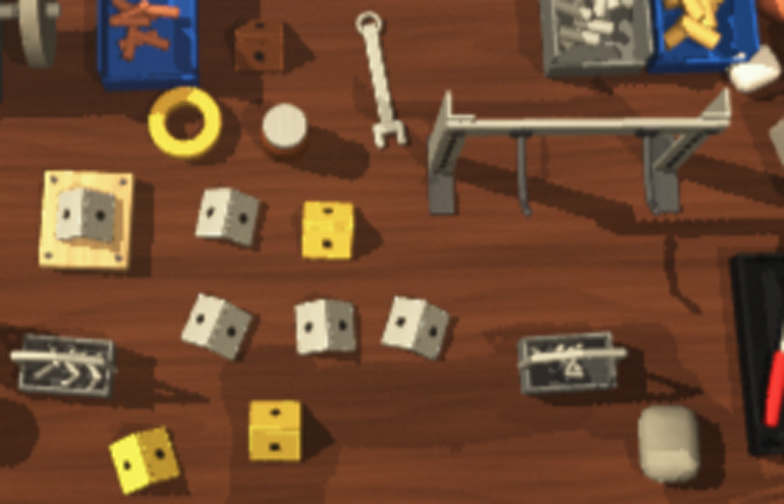

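Run:
```python
from h import *
from cell import arm
f=np.load("rail.npy")
# rail: far from hooks
r=f[(f[:,0]>.655)&(f[:,2]>.215)&(f[:,2]<.2285)]
a=np.polyfit(r[:,1],r[:,0],1);print("rail x=%.4f*y+%.4f"%tuple(a),np.percentile(r[:,0]-a[0]*r[:,1]-a[1],[1,99]),r[:,1].min(),r[:,1].max())
for lo,hi in((-.26,-.15),(-.41,-.3)):
    q=f[(f[:,0]<.65)&(f[:,1]>lo)&(f[:,1]<hi)];print(len(q),q.min(0),q.max(0),np.median(q,0))
s=arm.observe();go(s,(.464,-.100,.13),-.349);go(s,(.464,-.100,.13),-.057)
```

```text
rail x=0.0007*y+0.6609 [-0.00568974  0.02848537] -0.4358481627747701 -0.1254902785396815
64 [ 0.55305213 -0.22032534  0.20007589] [ 0.64976592 -0.20107781  0.23297429] [ 0.60182757 -0.2086451   0.20614425]
113 [ 0.55071287 -0.40931695  0.20023685] [ 0.64997461 -0.31435119  0.23191225] [ 0.64501633 -0.34951856  0.20995087]
turn [-0.01 -0.   -6.63] shift [23.54  5.21  3.84] q7 -0.08
turn [-0.000e+00  1.000e-02  1.431e+01] shift [-23.54  -5.21   3.84] q7 -0.08
turn [-0.01 -0.01 -8.58] shift [21.05 11.76  3.84] q7 -0.08
turn [-1.000e-02  1.000e-02  1.236e+01] shift [-21.05 -11.76   3.84] q7 -0.08
```

Call:
{"fn": "arm_command", "kwargs": {"dp": [[0,0,0],[0,0,0],[0,0,0],[0,0,0],[0,0,0],[0,0,0],[0,0,0]], "angular": [[0,0,-0.947],[0,0,-0.947],[0,0,-0.947],[0,0,-0.947],[0,0,-0.947],[0,0,-0.947],[0,0,-0.947]], "claw": [1,1,1,1,1,1,1], "force": 40}}

```text
clock: 0.8
position: [0.1404, -0.6087, 0.2263]
ee_rot: [-2.568, -1.808, -0.0]
force: [0.4, -0.4, 0.1]
width: 0.998
gripper_force: 0.0
```

Call:
{"fn": "arm_command", "kwargs": {"dp": [[0.98,0.217,0],[0.98,0.217,0],[0.98,0.217,0],[0.98,0.217,0],[0.98,0.217,0],[0.98,0.217,0],[0.98,0.217,0],[0.98,0.217,0],[0.98,0.217,0],[0.98,0.217,0]], "angular": [[0,0,0],[0,0,0],[0,0,0],[0,0,0],[0,0,0],[0,0,0],[0,0,0],[0,0,0],[0,0,0],[0,0,0]], "claw": [1,1,1,1,1,1,1,1,1,1]}}

```text
clock: 1.8
position: [0.2756, -0.3963, 0.2265]
ee_rot: [-2.574, -1.801, 0.0]
force: [1.3, -0.2, 0.5]
width: 1.0
gripper_force: 0.0
```

Call:
{"fn": "arm_command", "kwargs": {"dp": [[0.98,0.217,0],[0.98,0.217,0],[0.98,0.217,0],[0.98,0.217,0],[0.98,0.217,0],[0.98,0.217,0],[0.98,0.217,0.5],[0.98,0.217,0.5],[0.98,0.217,0.5],[0.98,0.217,0.5]], "angular": [[0,0,0],[0,0,0],[0,0,0],[0,0,0],[0,0,0],[0,0,0],[0,0,0],[0,0,0],[0,0,0],[0,0,0]], "claw": [1,1,1,1,1,1,1,1,1,1]}}

```text
clock: 2.8
position: [0.4105, -0.1849, 0.1761]
ee_rot: [-2.574, -1.801, 0.0]
force: [0.8, -0.6, -0.8]
width: 0.998
gripper_force: 0.0
```

```bash
cat >> h.py <<'E'
def st(arm):
    s=arm.observe();print("t %.1f pos %s w %.3f gf %.1f F %s q %s"%(s["clock"],s["position"].round(4) if hasattr(s["position"],"round") else np.round(s["position"],4),s["width"],s["gripper_force"],np.round(s["force"],1),np.round(s["joints"],2)))
    s={k:np.array(v) for k,v in s.items()};return s
E
sed -i 's/^def go(s/def go(s/' h.py
python3 - <<'E'
from h import *
from cell import arm
s=st(arm);go(s,(.464,-.100,.029),-.349)
d=arm.get_image("wrist");cv2.imwrite("pics/w1.png",d["frame"][:,:,::-1])
P=cloud(d).reshape(-1,3);c,L,N,e=cleat(P,(.464,-.1));print(c.round(4),L,N,e)
go(s,(c[0],c[1],.029),c[2])
E
```

```text
t 2.8 pos [ 0.4105 -0.1849  0.1761] w 0.998 gf 0.0 F [ 0.8 -0.6 -0.8] q [ 0.71  0.25 -0.48  2.02  0.15  0.91 -0.2 ]
turn [-0.    0.   -0.01] shift [3.92 0.85 5.88] q7 -0.2
turn [ 0.    0.   20.94] shift [-3.92 -0.85  5.88] q7 -0.2
[ 4.638e-01 -9.900e-02 -3.480e-01 -2.000e-04] 0.05727749172041771 5089 2.6315303001096077e-07
turn [-0.    0.   -0.01] shift [3.96 0.83 5.88] q7 -0.2
turn [ 0.    0.   20.93] shift [-3.96 -0.83  5.88] q7 -0.2
```

Call:
{"fn": "arm_command", "kwargs": {"dp": [[0.99,0.2075,0],[0.99,0.2075,0],[0.99,0.2075,0],[0.99,0.2075,0],[0,0,1],[0,0,1],[0,0,1],[0,0,1],[0,0,1],[0,0,0.88]], "angular": [[0,0,0],[0,0,0],[0,0,0],[0,0,0],[0,0,0],[0,0,0],[0,0,0],[0,0,0],[0,0,0],[0,0,0]], "claw": [1,1,1,1,1,1,1,1,1,1]}}

```text
clock: 3.85
position: [0.4633, -0.1001, 0.0285]
ee_rot: [-2.574, -1.801, 0.001]
force: [0.4, 0.4, 0.0]
width: 0.999
gripper_force: 0.0
```

Call:
{"fn": "arm_command", "kwargs": {"dp": [[0,0,0],[0,0,0],[0,0,0],[0,0,0],[0,0,0],[0,0,0],[0,0,0],[0,0,0]], "angular": [[0,0,0],[0,0,0],[0,0,0],[0,0,0],[0,0,0],[0,0,0],[0,0,0],[0,0,0]], "claw": [1,0.5,0,0,0,0,0,0], "force": 40}}

```text
clock: 4.65
position: [0.4642, -0.1001, 0.0303]
ee_rot: [2.573, 1.8, 0.001]
force: [-0.4, -0.6, 5.8]
width: 0.644
gripper_force: 40.0
```

Call:
{"fn": "arm_command", "kwargs": {"dp": [[0,0,-0.4],[0,0,-0.8],[0,0,-1],[0,0,-1],[0,0,-1],[0,0,-1],[0,0,-0.8]], "angular": [[0,0,0],[0,0,0],[0,0,0],[0,0,0],[0,0,0],[0,0,0],[0,0,0]], "claw": [0,0,0,0,0,0,0]}}

```text
clock: 5.35
position: [0.4632, -0.0997, 0.1813]
ee_rot: [-2.574, -1.801, 0.0]
force: [0.0, -1.1, -4.6]
width: 0.648
gripper_force: 40.0
```

Run:
```python
from h import *
from cell import arm
s=st(arm);go(s,(.6113,.2998,.17),-.057)
```

```text
t 5.3 pos [ 0.4632 -0.0997  0.1813] w 0.648 gf 40.0 F [ 0.  -1.1 -4.6] q [ 0.53  0.29 -0.53  1.96  0.18  0.94 -0.43]
turn [-0.   -0.   -1.95] shift [16.29  5.    0.45] q7 -0.43
turn [-0.    0.   18.99] shift [-16.29  -5.     0.45] q7 -0.43
```

Call:
{"fn": "arm_command", "kwargs": {"dp": [[0,0,0],[0,0,0],[0.958,0.294,0],[0.958,0.294,0],[0.958,0.294,0],[0.958,0.294,0],[0.958,0.294,0],[0.958,0.294,0],[0.958,0.294,0],[0.958,0.294,0]], "angular": [[0,0,-0.975],[0,0,-0.975],[0,0,0],[0,0,0],[0,0,0],[0,0,0],[0,0,0],[0,0,0],[0,0,0],[0,0,0]], "claw": [0,0,0,0,0,0,0,0,0,0]}}

```text
clock: 6.35
position: [0.5328, 0.0887, 0.1797]
ee_rot: [-2.283, -2.157, 0.002]
force: [0.1, -0.4, -3.8]
width: 0.646
gripper_force: 40.0
```

Call:
{"fn": "arm_command", "kwargs": {"dp": [[0.958,0.294,0],[0.958,0.294,0],[0.958,0.294,0],[0.958,0.294,0],[0.958,0.294,0],[0.958,0.294,0],[0.958,0.294,0],[0.958,0.294,0],[0,0,0]], "angular": [[0,0,0],[0,0,0],[0,0,0],[0,0,0],[0,0,0],[0,0,0],[0,0,0],[0,0,0],[0,0,0]], "claw": [0,0,0,0,0,0,0,0,0]}}

```text
clock: 7.25
position: [0.6021, 0.28, 0.1796]
ee_rot: [-2.277, -2.16, -0.001]
force: [-0.9, 1.1, -5.0]
width: 0.646
gripper_force: 40.0
```

Run:
```python
from h import *
from cell import arm
s=st(arm)
d=arm.get_image("wrist");cv2.imwrite("pics/w2.png",d["frame"][:,:,::-1])
P=cloud(d).reshape(-1,3)
try:
    c,L,N,e=cleat(P,(.6113,.2998),.025);print("fixed",c.round(4),L,N,e)
except Exception as x:print(x)
T=tool(s);p=s["position"]+T.apply([0,0,.03-.0]);print(p)
c,L,N,e=cleat(P,s["position"],s["position"][2]-.03);print("held",c.round(4),L,N,e)
m=P[(np.abs(P[:,2]-.025)<.004)&(np.hypot(*(P[:,:2]-[.611,.3]).T)<.12)]
print("board",cv2.minAreaRect((m[:,:2]*1000).astype(np.float32)))
go(s,(.6113,.2998,.0903),-.057)
```

```text
t 7.2 pos [0.6021 0.28   0.1796] w 0.646 gf 40.0 F [-0.9  1.1 -5. ] q [-0.15  0.61 -0.58  1.49  0.35  1.15 -0.85]
fixed [ 6.105e-01  3.007e-01 -6.660e-02 -4.000e-04] 0.05733517863643006 3170 2.8706702211963285e-07
[0.60200991 0.28003473 0.1495549 ]
held [ 6.015e-01  2.814e-01 -5.300e-02  1.000e-04] 0.06813571680506675 11392 2.4873425277011926e-06
board ((610.5792846679688, 301.02349853515625), (109.17696380615234, 120.35694885253906), 86.11849212646484)
turn [-0.01 -0.02  0.03] shift [0.81 0.32 3.57] q7 -0.85
turn [ 3.000e-02 -2.000e-02 -2.092e+01] shift [-0.81 -0.32  3.57] q7 -0.85
```

View pics/w2.png

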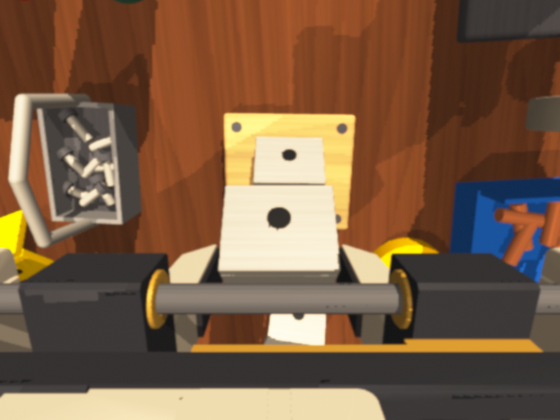

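Call:
{"fn": "arm_command", "kwargs": {"dp": [[0.79,0.3,0],[0,0,0],[0,0,1],[0,0,1],[0,0,1],[0,0,0.5],[0,0,0.4],[0,0,0.3],[0,0,0.22],[0,0,0]], "angular": [[0,0,0.08],[0,0,0],[0,0,0],[0,0,0],[0,0,0],[0,0,0],[0,0,0],[0,0,0],[0,0,0],[0,0,0]], "claw": [0,0,0,0,0,0,0,0,0,0]}}

```text
clock: 8.3
position: [0.6122, 0.2964, 0.0701]
ee_rot: [-2.296, -2.144, -0.004]
force: [1.4, 2.1, -3.2]
width: 0.644
gripper_force: 40.0
```

Call:
{"fn": "arm_command", "kwargs": {"dp": [[0,0,0.06],[0,0,0.04],[0,0,0]], "angular": [[0,0,0],[0,0,0],[0,0,0]], "claw": [0,0,0]}}

```text
clock: 8.6
position: [0.6126, 0.2973, 0.0689]
ee_rot: [-2.296, -2.144, -0.007]
force: [-0.7, 3.3, 5.2]
width: 0.643
gripper_force: 40.0
```

Call:
{"fn": "arm_command", "kwargs": {"dp": [[0.08,-0.04,0],[0,0,0.06],[0,0,0]], "angular": [[0,0,0],[0,0,0],[0,0,0]], "claw": [0,0,0]}}

```text
clock: 8.9
position: [0.6119, 0.2992, 0.0671]
ee_rot: [-2.296, -2.144, -0.007]
force: [0.6, 3.5, 8.5]
width: 0.647
gripper_force: 40.0
```

Call:
{"fn": "arm_command", "kwargs": {"dp": [[0,0,0],[0,0,0],[0,0,0],[0,0,0],[0,0,-0.5],[0,0,-1],[0,0,-1],[0,0,-1],[0,0,-1],[0,0,0]], "angular": [[0,0,0],[0,0,0],[0,0,0],[0,0,0],[0,0,0],[0,0,0],[0,0,0],[0,0,0],[0,0,0],[0,0,0]], "claw": [0.9,0.9,0.9,0.9,0.9,0.9,0.9,0.9,0.9,0.9]}}

```text
clock: 9.9
position: [0.6124, 0.2988, 0.1828]
ee_rot: [2.296, 2.142, 0.01]
force: [-0.3, 1.1, 0.3]
width: 0.899
gripper_force: 0.0
```

Run:
```python
from h import *
from cell import arm
s=st(arm)
d=arm.get_image("wrist")
P=cloud(d).reshape(-1,3)
c,L,N,e=cleat(P,(.6107,.3006),.0363);print("nested1",c.round(4),L,N,e)
W=cloud(arm.get_image("top"));P=W.reshape(-1,3)
c,L,N,e=cleat(P,(.6107,.3006),.0363);print("nested1 top",c.round(4),L,N,e)
for c0 in((.6117,.1267),(.475,.1436),(.469,.0102)):
    try:
        c,L,N,e=cleat(P,c0);print(c.round(4),L.round(4),N)
    except Exception as x:print(c0,x)
go(s,(.612,.127,.13),-.211)
```

```text
t 9.9 pos [0.6124 0.2988 0.1828] w 0.899 gf 0.0 F [-0.3  1.1  0.3] q [-0.19  0.63 -0.57  1.44  0.35  1.17 -0.88]
nested1 [ 6.111e-01  3.006e-01 -6.550e-02 -5.000e-04] 0.057294723561967034 4783 2.688013808105765e-07
nested1 top [0.5842 0.2857 0.3617 0.0142] 0.011232234970777601 13 9.053737625285477e-06
[0.629  0.1084 0.4017 0.0106] 0.0301 11
[ 4.590e-01  1.520e-01 -2.142e-01  2.000e-04] 0.0327 77
(0.469, 0.0102) Initial guess is outside of provided bounds
turn [ 0.03 -0.03  0.94] shift [-6.72  1.42  2.11] q7 -0.88
turn [  0.04   0.05 -20.  ] shift [ 6.72 -1.42  2.11] q7 -0.88h.py:20: RuntimeWarning: Mean of empty slice.
  q=least_squares(res,[*Q[:,:2].mean(0),a,0],loss="soft_l1",f_scale=.003,x_scale=[.01,.01,.3,.005])
  ret = um.true_divide(
```

Call:
{"fn": "arm_command", "kwargs": {"dp": [[0,0,0],[-0.96,0.203,0],[-0.96,0.203,0],[-0.96,0.203,0],[-0.96,0.203,0],[-0.96,0.203,0],[-0.96,0.203,0],[-0.96,0.203,0],[0,0,0]], "angular": [[0,0,0.94],[0,0,0],[0,0,0],[0,0,0],[0,0,0],[0,0,0],[0,0,0],[0,0,0],[0,0,0]], "claw": [1,1,1,1,1,1,1,1,1]}}

```text
clock: 10.9
position: [0.6104, 0.1202, 0.1764]
ee_rot: [2.446, 1.969, -0.006]
force: [0.7, -1.0, -0.5]
width: 1.001
gripper_force: 0.0
```

```bash
cat > look.py <<'E'
import sys
from h import *
from cell import arm
x,y,z0,dz=map(float,sys.argv[1:5])
s=st(arm);d=arm.get_image("wrist")
c,L,N,e=cleat(cloud(d).reshape(-1,3),(x,y),z0);print("cleat",c.round(4),L,N,e)
go(s,(c[0],c[1],z0+dz),c[2])
E
python3 look.py .6117 .1267 0 .029
```

```text
t 10.9 pos [0.6104 0.1202 0.1764] w 1.001 gf 0.0 F [ 0.7 -1.  -0.5] q [ 0.08  0.54 -0.54  1.61  0.31  1.09 -0.76]
cleat [ 6.103e-01  1.276e-01 -2.193e-01 -4.000e-04] 0.05739063077472418 4063 2.848698783907164e-07
turn [-0.01  0.03  0.02] shift [ 0.29 -0.07  5.89] q7 -0.76
turn [-4.000e-02 -1.000e-02 -2.092e+01] shift [-0.29  0.07  5.89] q7 -0.76
```

Call:
{"fn": "arm_command", "kwargs": {"dp": [[0.29,-0.07,0],[0,0,1],[0,0,1],[0,0,1],[0,0,1],[0,0,1],[0,0,0.6],[0,0,0.27],[0,0,0],[0,0,0]], "angular": [[0,0,0],[0,0,0],[0,0,0],[0,0,0],[0,0,0],[0,0,0],[0,0,0],[0,0,0],[0,0,0],[0,0,0]], "claw": [1,1,1,1,1,1,1,1,0.5,0]}}

```text
clock: 11.95
position: [0.6109, 0.1337, 0.0319]
ee_rot: [2.442, 1.976, 0.002]
force: [-0.3, -0.1, 1.3]
width: 0.876
gripper_force: 0.0
```

Call:
{"fn": "arm_command", "kwargs": {"dp": [[0,0,0],[0,0,0],[0,0,0],[0,0,0],[0,0,0],[0,0,-1],[0,0,-1],[0,0,-1],[0,0,-1],[0,0,-1]], "angular": [[0,0,0],[0,0,0],[0,0,0],[0,0,0],[0,0,0],[0,0,0],[0,0,0],[0,0,0],[0,0,0],[0,0,0]], "claw": [0,0,0,0,0,0,0,0,0,0]}}

```text
clock: 12.95
position: [0.6095, 0.1327, 0.1563]
ee_rot: [-2.442, -1.976, 0.003]
force: [0.7, 0.2, -3.9]
width: 0.642
gripper_force: 40.0
```

Call:
{"fn": "arm_command", "kwargs": {"dp": [[0,0,-0.5],[0,0,0],[0.98,-0.06,0],[0.98,-0.06,0],[0.98,-0.06,0],[0.98,-0.06,0],[0.98,-0.06,0],[0.98,-0.06,0],[0,0,0]], "angular": [[0,0,0],[0,0,-0.98],[0,0,0],[0,0,0],[0,0,0],[0,0,0],[0,0,0],[0,0,0],[0,0,0]], "claw": [0,0,0,0,0,0,0,0,0]}}

```text
clock: 13.85
position: [0.6085, 0.285, 0.1674]
ee_rot: [-2.282, -2.154, -0.0]
force: [-0.2, 0.4, -2.8]
width: 0.641
gripper_force: 40.0
```

```bash
cat > held.py <<'E'
import sys
from h import *
from cell import arm
n=int(sys.argv[1]) # this will be the n-th nested
s=st(arm);P=cloud(arm.get_image("wrist")).reshape(-1,3)
c,L,N,e=cleat(P,s["position"],s["position"][2]-.03);print("held",(c-[*s["position"][:2],0,0]).round(4),L,N,e)
B=np.array([.611,.3005])
zt=.0250+.0113*n+.0302
off=c[:2]-s["position"][:2]
print("off along",off)
go(s,(*(B-[-.0007,.0014]),zt),-.065)
E
python3 held.py 2
```

```text
t 13.8 pos [0.6085 0.285  0.1674] w 0.641 gf 40.0 F [-0.2  0.4 -2.8] q [-0.16  0.63 -0.58  1.48  0.36  1.14 -0.86]
held [-0.0009 -0.0047 -0.066   0.0017] 0.07011421511982373 9709 4.998262283584928e-06
off along [-0.00094445 -0.00471806]
turn [-0.02 -0.02  0.05] shift [0.57 0.09 3.59] q7 -0.86
turn [ 2.00e-02 -3.00e-02 -2.09e+01] shift [-0.57 -0.09  3.59] q7 -0.86
```

Call:
{"fn": "arm_command", "kwargs": {"dp": [[0,0,0],[0,0,0],[0,0,0]], "angular": [[0,0,0],[0,0,0],[0,0,0]], "claw": [0,0,0]}}

```text
clock: 14.2
position: [0.611, 0.2789, 0.1682]
ee_rot: [2.292, 2.148, -0.001]
force: [0.6, 0.7, -3.2]
width: 0.642
gripper_force: 40.0
```

```bash
sed -i 's/^go(s.*/go(s,(*(B-off),zt+.002),-.065)/' held.py; python3 held.py 2
```

```text
t 14.2 pos [0.611  0.2789 0.1682] w 0.642 gf 40.0 F [ 0.6  0.7 -3.2] q [-0.16  0.63 -0.57  1.48  0.36  1.14 -0.86]
held [-0.0009 -0.0047 -0.0704  0.0017] 0.07015370764001923 9691 5.056956479368727e-06
off along [-0.00092553 -0.00474592]
turn [-0.    0.01  0.  ] shift [ 1.05 -0.03  3.54] q7 -0.86
turn [-1.000e-02 -0.000e+00 -2.094e+01] shift [-1.05  0.03  3.54] q7 -0.86
```

Call:
{"fn": "arm_command", "kwargs": {"dp": [[0.55,0,0.5],[0.4,0,1],[0.1,-0.03,0.8],[0,0,0.5],[0,0,0.3],[0,0,0.2],[0,0,0.14],[0,0,0],[0,0,0],[0,0,0]], "angular": [[0,0,0],[0,0,0],[0,0,0],[0,0,0],[0,0,0],[0,0,0],[0,0,0],[0,0,0],[0,0,0],[0,0,0]], "claw": [0,0,0,0,0,0,0,0,0,0]}}

```text
clock: 15.25
position: [0.6119, 0.3067, 0.0832]
ee_rot: [2.291, 2.15, 0.002]
force: [-0.3, 0.3, -4.6]
width: 0.641
gripper_force: 40.0
```

```bash
python3 held.py 2
```

```text
t 15.2 pos [0.6119 0.3067 0.0832] w 0.641 gf 40.0 F [-0.3  0.3 -4.6] q [-0.22  0.73 -0.54  1.53  0.42  1.   -0.93]
held [-0.001  -0.0047 -0.0675  0.0018] 0.06986320640889362 9674 4.990659296262844e-06
off along [-0.00102057 -0.0047102 ]
turn [ 0.01 -0.    0.01] shift [-0.06  0.01  0.13] q7 -0.93
turn [ 1.000e-02  1.000e-02 -2.093e+01] shift [ 0.06 -0.01  0.13] q7 -0.93
```

Call:
{"fn": "arm_command", "kwargs": {"dp": [[-0.06,0,0.1],[0,0,0.08],[0,0,0],[0,0,0]], "angular": [[0,0,0],[0,0,0],[0,0,0],[0,0,0]], "claw": [0,0,0,0]}}

```text
clock: 15.7
position: [0.612, 0.3059, 0.0797]
ee_rot: [2.29, 2.15, 0.004]
force: [-2.2, 0.3, 8.4]
width: 0.641
gripper_force: 40.0
```

Call:
{"fn": "arm_command", "kwargs": {"dp": [[0,0,0],[0,0,0],[0,0,0],[0,0,0],[0,0,-0.5],[0,0,-1],[0,0,-1],[0,0,-1],[0,0,-0.5],[0,0,0]], "angular": [[0,0,0],[0,0,0],[0,0,0],[0,0,0],[0,0,0],[0,0,0],[0,0,0],[0,0,0],[0,0,0],[0,0,0]], "claw": [0.9,0.9,0.9,0.9,0.9,0.9,0.9,0.9,0.9,0.9]}}

```text
clock: 16.7
position: [0.6124, 0.3058, 0.1805]
ee_rot: [2.29, 2.149, 0.006]
force: [0.0, -0.1, -0.1]
width: 0.903
gripper_force: 0.0
```

```bash
python3 look.py .611 .3005 .0476 .03 |head -2
python3 - <<'E'
from h import *
from cell import arm
go(st(arm),(.475,.14,.18),-.412)
E
```

```text
t 16.7 pos [0.6124 0.3058 0.1805] w 0.903 gf 0.0 F [ 0.  -0.1 -0.1] q [-0.2   0.64 -0.57  1.44  0.36  1.17 -0.88]
cleat [ 6.108e-01  3.006e-01 -6.560e-02 -5.000e-04] 0.057255524298033086 5146 2.664929057652484e-07
t 16.8 pos [0.6117 0.3051 0.1786] w 0.902 gf 0.0 F [-0.  -0.1  0.4] q [-0.2   0.64 -0.57  1.44  0.36  1.17 -0.88]
turn [ 0.01 -0.01  2.32] shift [-8.24 -2.37 -0.06] q7 -0.88
turn [ 1.000e-02  1.000e-02 -1.862e+01] shift [ 8.24  2.37 -0.06] q7 -0.88
```

Call:
{"fn": "arm_command", "kwargs": {"dp": [[0,0,0],[0,0,0],[0,0,0],[-0.97,-0.28,0],[-0.97,-0.28,0],[-0.97,-0.28,0],[-0.97,-0.28,0],[-0.97,-0.28,0],[-0.97,-0.28,0],[-0.97,-0.28,0]], "angular": [[0,0,0.773],[0,0,0.773],[0,0,0.773],[0,0,0],[0,0,0],[0,0,0],[0,0,0],[0,0,0],[0,0,0],[0,0,0]], "claw": [1,1,1,1,1,1,1,1,1,1]}}

```text
clock: 17.75
position: [0.4971, 0.1676, 0.1764]
ee_rot: [-2.628, -1.721, 0.004]
force: [0.8, 0.0, -0.4]
width: 0.999
gripper_force: 0.0
```

Call:
{"fn": "arm_command", "kwargs": {"dp": [[-0.8,-0.23,0],[-0.4,-0.12,0],[-0.2,-0.06,0],[0,0,0],[0,0,0],[0,0,0]], "angular": [[0,0,0],[0,0,0],[0,0,0],[0,0,0],[0,0,0],[0,0,0]], "claw": [1,1,1,1,1,1]}}

```text
clock: 18.35
position: [0.4758, 0.1418, 0.1779]
ee_rot: [-2.627, -1.722, -0.001]
force: [-0.1, 0.1, 0.1]
width: 1.001
gripper_force: 0.0
```

```bash
python3 look.py .475 .1436 0 .030
```

```text
t 18.4 pos [0.4758 0.1418 0.1779] w 1.001 gf 0.0 F [-0.1  0.1  0.1] q [ 0.04  0.34 -0.55  1.91  0.21  0.95 -1.02]
cleat [ 4.735e-01  1.443e-01 -4.214e-01 -3.000e-04] 0.05733109088334811 3942 2.725036510542501e-07
turn [-0.   -0.    0.07] shift [ 0.05 -0.12  5.92] q7 -1.02
turn [ 1.000e-02 -0.000e+00 -2.087e+01] shift [-0.05  0.12  5.92] q7 -1.02
```

Call:
{"fn": "arm_command", "kwargs": {"dp": [[0.05,-0.12,0.5],[0,0,1],[0,0,1],[0,0,1],[0,0,1],[0,0,0.8],[0,0,0.4],[0,0,0.2],[0,0,0],[0,0,0]], "angular": [[0,0,0.07],[0,0,0],[0,0,0],[0,0,0],[0,0,0],[0,0,0],[0,0,0],[0,0,0],[0,0,0],[0,0,0]], "claw": [1,1,1,1,1,1,1,1,1,0.8]}}

```text
clock: 19.4
position: [0.4735, 0.1436, 0.0311]
ee_rot: [2.637, 1.707, 0.002]
force: [-0.9, 0.0, 0.8]
width: 0.952
gripper_force: 0.0
```

Call:
{"fn": "arm_command", "kwargs": {"dp": [[0,0,0],[0,0,0],[0,0,0],[0,0,0],[0,0,0],[0,0,0],[0,0,-1],[0,0,-1],[0,0,-1],[0,0,-1]], "angular": [[0,0,0],[0,0,0],[0,0,0],[0,0,0],[0,0,0],[0,0,0],[0,0,0],[0,0,0],[0,0,0],[0,0,0]], "claw": [0,0,0,0,0,0,0,0,0,0]}}

```text
clock: 20.4
position: [0.4723, 0.143, 0.1308]
ee_rot: [-2.637, -1.707, 0.003]
force: [1.1, 0.1, -4.1]
width: 0.649
gripper_force: 40.0
```

Call:
{"fn": "arm_command", "kwargs": {"dp": [[0,0,-1],[0,0,-0.8],[0,0,-0.4],[0.8,0.62,0],[0.8,0.62,0],[0.8,0.62,0],[0.8,0.62,0],[0.8,0.62,0],[0.8,0.62,0],[0.8,0.62,0]], "angular": [[0,0,-0.793],[0,0,-0.793],[0,0,-0.793],[0,0,0],[0,0,0],[0,0,0],[0,0,0],[0,0,0],[0,0,0],[0,0,0]], "claw": [0,0,0,0,0,0,0,0,0,0]}}

```text
clock: 21.4
position: [0.5904, 0.2762, 0.1842]
ee_rot: [-2.292, -2.148, 0.004]
force: [0.5, 0.5, -3.9]
width: 0.643
gripper_force: 40.0
```

Call:
{"fn": "arm_command", "kwargs": {"dp": [[0.6,0.48,0],[0.35,0.28,0],[0,0,0],[0,0,0],[0,0,0]], "angular": [[0,0,0],[0,0,0],[0,0,0],[0,0,0],[0,0,0]], "claw": [0,0,0,0,0]}}

```text
clock: 21.9
position: [0.6104, 0.2974, 0.1853]
ee_rot: [2.292, 2.148, -0.002]
force: [-1.1, 0.2, -3.6]
width: 0.64
gripper_force: 40.0
```

```bash
python3 held.py 3
```

```text
t 21.9 pos [0.6104 0.2974 0.1853] w 0.640 gf 40.0 F [-1.1  0.2 -3.6] q [-0.19  0.63 -0.57  1.44  0.35  1.18 -0.87]
held [-0.0003  0.0015 -0.0637  0.0006] 0.06818102851727333 11297 2.608005831723689e-06
off along [-0.00033529  0.00152829]
turn [-0.    0.01 -0.  ] shift [0.07 0.03 3.77] q7 -0.87
turn [1.000e-02 0.000e+00 2.094e+01] shift [-0.07 -0.03  3.77] q7 -0.87
```

Call:
{"fn": "arm_command", "kwargs": {"dp": [[0.07,0.03,0.5],[0,0,1],[0,0,1],[0,0,0.6],[0,0,0.35],[0,0,0.2],[0,0,0.1],[0,0,0],[0,0,0],[0,0,0]], "angular": [[0,0,0],[0,0,0],[0,0,0],[0,0,0],[0,0,0],[0,0,0],[0,0,0],[0,0,0],[0,0,0],[0,0,0]], "claw": [0,0,0,0,0,0,0,0,0,0]}}

```text
clock: 22.95
position: [0.6121, 0.3005, 0.0925]
ee_rot: [2.292, 2.148, 0.002]
force: [-0.2, -0.6, -3.2]
width: 0.64
gripper_force: 40.0
```

Call:
{"fn": "arm_command", "kwargs": {"dp": [[0,0,0.05],[0,0,0.05],[0,0,0]], "angular": [[0,0,0],[0,0,0],[0,0,0]], "claw": [0,0,0]}}

```text
clock: 23.25
position: [0.6123, 0.3, 0.0906]
ee_rot: [2.292, 2.147, 0.001]
force: [-2.2, -3.3, 5.6]
width: 0.642
gripper_force: 40.0
```

Call:
{"fn": "arm_command", "kwargs": {"dp": [[0,0,0],[0,0,0],[0,0,0],[0,0,0],[0,0,-0.5],[0,0,-1],[0,0,-1],[0,0,-1],[0,0,0],[0,0,0]], "angular": [[0,0,0],[0,0,0],[0,0,0],[0,0,0],[0,0,0],[0,0,0],[0,0,0],[0,0,0],[0,0,0],[0,0,0]], "claw": [0.9,0.9,0.9,0.9,0.9,0.9,0.9,0.9,0.9,0.9]}}

```text
clock: 24.25
position: [0.6121, 0.3005, 0.1779]
ee_rot: [2.292, 2.148, 0.003]
force: [0.5, 0.7, -0.7]
width: 0.899
gripper_force: 0.0
```

```bash
python3 look.py .611 .3005 .0589 .03 |head -2
```

```text
t 24.2 pos [0.6121 0.3005 0.1779] w 0.899 gf 0.0 F [ 0.5  0.7 -0.7] q [-0.19  0.63 -0.57  1.44  0.36  1.17 -0.88]
cleat [ 6.114e-01  3.006e-01 -6.560e-02 -5.000e-04] 0.05722741500539709 5734 2.589305125588996e-07
```

Call:
{"fn": "arm_command", "kwargs": {"dp": [[-0.3,-0.15,0],[-0.9,-0.46,0],[-0.9,-0.46,0],[-0.9,-0.46,0],[-0.9,-0.46,0],[-0.9,-0.46,0],[-0.9,-0.46,0],[-0.9,-0.46,0],[-0.9,-0.46,0],[-0.9,-0.46,0]], "angular": [[0,0,-0.54],[0,0,0],[0,0,0],[0,0,0],[0,0,0],[0,0,0],[0,0,0],[0,0,0],[0,0,0],[0,0,0]], "claw": [1,1,1,1,1,1,1,1,1,1]}}

```text
clock: 25.3
position: [0.5061, 0.0876, 0.1758]
ee_rot: [-2.203, -2.239, 0.003]
force: [-0.6, -0.1, -1.1]
width: 1.003
gripper_force: 0.0
```

Call:
{"fn": "arm_command", "kwargs": {"dp": [[-0.9,-0.46,0],[-0.9,-0.46,0],[-0.9,-0.46,0],[-0.4,-0.2,0],[0,0,0],[0,0,0],[0,0,0]], "angular": [[0,0,0],[0,0,0],[0,0,0],[0,0,0],[0,0,0],[0,0,0],[0,0,0]], "claw": [1,1,1,1,1,1,1]}}

```text
clock: 26.0
position: [0.4696, 0.012, 0.1768]
ee_rot: [-2.201, -2.241, -0.001]
force: [0.7, 0.2, -0.2]
width: 0.996
gripper_force: 0.0
```

```bash
python3 look.py .469 .0102 0 .030
```

```text
t 26.0 pos [0.4696 0.012  0.1768] w 0.996 gf 0.0 F [ 0.7  0.2 -0.2] q [ 0.39  0.31 -0.65  1.96  0.23  0.94 -0.36]
cleat [ 4.683e-01  1.110e-02  2.350e-02 -4.000e-04] 0.057245162222722565 3945 2.890714415234871e-07
turn [ 0.   -0.01 -0.04] shift [-0.03 -0.06  5.87] q7 -0.36
turn [-1.000e-02 -0.000e+00  2.091e+01] shift [0.03 0.06 5.87] q7 -0.36
```

Call:
{"fn": "arm_command", "kwargs": {"dp": [[-0.03,-0.06,0.5],[0,0,1],[0,0,1],[0,0,1],[0,0,1],[0,0,0.8],[0,0,0.4],[0,0,0.17],[0,0,0],[0,0,0]], "angular": [[0,0,-0.04],[0,0,0],[0,0,0],[0,0,0],[0,0,0],[0,0,0],[0,0,0],[0,0,0],[0,0,0],[0,0,0]], "claw": [1,1,1,1,1,1,1,1,1,0.8]}}

```text
clock: 27.05
position: [0.4682, 0.0101, 0.0306]
ee_rot: [2.196, 2.246, 0.001]
force: [-0.5, -0.4, -0.3]
width: 0.955
gripper_force: 0.0
```

Call:
{"fn": "arm_command", "kwargs": {"dp": [[0,0,0],[0,0,0],[0,0,0],[0,0,0],[0,0,0],[0,0,0],[0,0,-1],[0,0,-1],[0,0,-1],[0,0,-1]], "angular": [[0,0,0],[0,0,0],[0,0,0],[0,0,0],[0,0,0],[0,0,0],[0,0,0],[0,0,0],[0,0,0],[0,0,0]], "claw": [0,0,0,0,0,0,0,0,0,0]}}

```text
clock: 28.05
position: [0.4663, 0.0098, 0.1302]
ee_rot: [-2.195, -2.245, 0.003]
force: [0.8, -0.1, -4.0]
width: 0.648
gripper_force: 40.0
```

Call:
{"fn": "arm_command", "kwargs": {"dp": [[0,0,-1],[0,0,-0.8],[0,0,-0.4],[0.9,0.38,0],[0.9,0.38,0],[0.9,0.38,0],[0.9,0.38,0],[0.9,0.38,0],[0.9,0.38,0],[0.9,0.38,0]], "angular": [[0,0,0.59],[0,0,0],[0,0,0],[0,0,0],[0,0,0],[0,0,0],[0,0,0],[0,0,0],[0,0,0],[0,0,0]], "claw": [0,0,0,0,0,0,0,0,0,0]}}

```text
clock: 29.05
position: [0.5439, 0.163, 0.1834]
ee_rot: [-2.293, -2.146, 0.004]
force: [-0.3, -0.9, -4.8]
width: 0.647
gripper_force: 40.0
```

Call:
{"fn": "arm_command", "kwargs": {"dp": [[0.9,0.38,0],[0.9,0.38,0],[0.9,0.38,0],[0.9,0.38,0],[0.9,0.38,0],[0.7,0.29,0],[0.37,0.15,0],[0,0,0],[0,0,0],[0,0,0]], "angular": [[0,0,0],[0,0,0],[0,0,0],[0,0,0],[0,0,0],[0,0,0],[0,0,0],[0,0,0],[0,0,0],[0,0,0]], "claw": [0,0,0,0,0,0,0,0,0,0]}}

```text
clock: 30.05
position: [0.6119, 0.2962, 0.1847]
ee_rot: [2.294, 2.145, -0.002]
force: [0.6, -0.5, -4.0]
width: 0.646
gripper_force: 40.0
```

```bash
python3 held.py 4
```

```text
t 30.1 pos [0.6119 0.2962 0.1847] w 0.646 gf 40.0 F [ 0.6 -0.5 -4. ] q [-0.17  0.63 -0.59  1.44  0.37  1.18 -0.88]
held [-0.0004  0.0016 -0.0635  0.0001] 0.0681257566650032 11428 2.4833440466991083e-06
off along [-0.00042441  0.00158072]
turn [-0.    0.01 -0.02] shift [ 0.11 -0.02  3.29] q7 -0.88
turn [1.000e-02 0.000e+00 2.093e+01] shift [-0.11  0.02  3.29] q7 -0.88
```

Call:
{"fn": "arm_command", "kwargs": {"dp": [[0.1,-0.02,0.5],[0,0,1],[0,0,0.8],[0,0,0.5],[0,0,0.3],[0,0,0.19],[0,0,0],[0,0,0],[0,0,0.05],[0,0,0]], "angular": [[0,0,0],[0,0,0],[0,0,0],[0,0,0],[0,0,0],[0,0,0],[0,0,0],[0,0,0],[0,0,0],[0,0,0]], "claw": [0,0,0,0,0,0,0,0,0,0]}}

```text
clock: 31.1
position: [0.612, 0.3003, 0.102]
ee_rot: [2.294, 2.146, 0.001]
force: [0.7, -0.1, -4.1]
width: 0.646
gripper_force: 40.0
```

Call:
{"fn": "arm_command", "kwargs": {"dp": [[0,0,0.04],[0,0,0.02],[0,0,0]], "angular": [[0,0,0],[0,0,0],[0,0,0]], "claw": [0,0,0]}}

```text
clock: 31.4
position: [0.6121, 0.3001, 0.1016]
ee_rot: [2.293, 2.146, 0.002]
force: [-1.9, -2.8, 8.7]
width: 0.642
gripper_force: 40.0
```

Call:
{"fn": "arm_command", "kwargs": {"dp": [[0,0,0],[0,0,0],[0,0,0],[0,0,0],[0,0,-0.5],[0,0,-1],[0,0,-1],[0,0,-0.7],[0,0,0],[0,0,0]], "angular": [[0,0,0],[0,0,0],[0,0,0],[0,0,0],[0,0,0],[0,0,0],[0,0,0],[0,0,0],[0,0,0],[0,0,0]], "claw": [0.9,0.9,0.9,0.9,0.9,0.9,0.9,0.9,0.9,0.9]}}

```text
clock: 32.4
position: [0.6118, 0.3003, 0.1804]
ee_rot: [2.294, 2.146, 0.001]
force: [-0.5, -1.1, -0.4]
width: 0.9
gripper_force: 0.0
```

```bash
python3 look.py .611 .3005 .0702 .03 |head -2
cat > bar.py <<'E'
from h import *
def bar(P,c0,z0=0.,r=.09):
    P=P[np.isfinite(P[:,2])]
    h=P[(np.hypot(*(P[:,:2]-c0).T)<r)&(P[:,2]>z0+.098)&(P[:,2]<z0+.13)]
    m=h[:,:2].mean(0);a=np.linalg.svd(h[:,:2]-m,full_matrices=False)[2][0];a=a*np.sign(a[1])
    u=(h[:,:2]-m)@a;e=np.percentile(u,[1,99]);c=m+a*e.mean()
    k=np.abs((h[:,:2]-c)@a)<.006
    return c,np.arctan2(-a[0],a[1]),np.ptp(e),np.percentile(h[k,2],95) if k.any() else None,len(h)
E
python3 - <<'E'
from bar import *
from cell import arm
s=st(arm);d=arm.get_image("wrist");cv2.imwrite("pics/w3.png",d["frame"][:,:,::-1])
P=cloud(d).reshape(-1,3);print(bar(P,np.array([.43,.319])))
d=arm.get_image("top");cv2.imwrite("pics/t3.png",d["frame"][:,:,::-1]);print(bar(cloud(d).reshape(-1,3),np.array([.43,.319])))
go(s,(.432,.297,.23),-.11)
E
```

```text
t 32.4 pos [0.6118 0.3003 0.1804] w 0.900 gf 0.0 F [-0.5 -1.1 -0.4] q [-0.18  0.64 -0.59  1.44  0.37  1.18 -0.89]
cleat [ 6.113e-01  3.006e-01 -6.530e-02 -5.000e-04] 0.057221573161014255 6102 2.5865372292323177e-07
t 32.5 pos [0.6114 0.3    0.1795] w 0.901 gf 0.0 F [-0.3 -0.2 -0.8] q [-0.18  0.64 -0.59  1.44  0.37  1.18 -0.89]
(array([0.43260856, 0.33286122]), np.float64(-0.10004174253128996), np.float64(0.0859308167159996), np.float64(0.12144276068029915), 2333)
(array([0.43025945, 0.32035684]), np.float64(-0.11027581306546387), np.float64(0.10638857042346966), np.float64(0.12646648462808066), 108)
turn [-0.    0.    0.29] shift [-0.91 -7.12 -2.02] q7 -0.89
turn [-1.000e-02 -0.000e+00 -2.065e+01] shift [ 0.91  7.12 -2.02] q7 -0.89
```

View pics/t3.png

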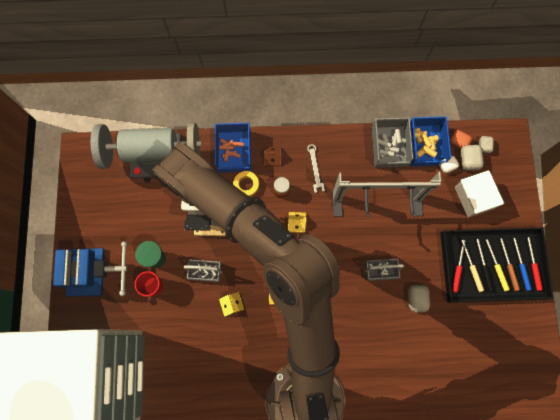

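Call:
{"fn": "arm_command", "kwargs": {"dp": [[0,0,0],[-0.12,-0.95,0],[-0.12,-0.95,0],[-0.12,-0.95,0],[-0.12,-0.95,0],[-0.12,-0.95,0],[-0.12,-0.95,0],[-0.12,-0.95,0],[-0.06,-0.45,0],[0,0,0]], "angular": [[0,0,0.29],[0,0,0],[0,0,0],[0,0,0],[0,0,0],[0,0,0],[0,0,0],[0,0,0],[0,0,0],[0,0,0]], "claw": [0.9,0.8,0.7,0.6,0.6,0.6,0.6,0.6,0.6,0.6], "force": 60}}

```text
clock: 33.55
position: [0.4315, 0.2973, 0.1798]
ee_rot: [2.338, 2.098, -0.001]
force: [0.3, -0.8, -0.6]
width: 0.599
gripper_force: 0.0
```

Call:
{"fn": "arm_command", "kwargs": {"dp": [[0,0,0],[0,0,0]], "angular": [[0,0,0],[0,0,0]], "claw": [0.6,0.6]}}

```text
clock: 33.75
position: [0.434, 0.2972, 0.1798]
ee_rot: [2.341, 2.095, 0.0]
force: [-0.4, -0.1, -0.6]
width: 0.599
gripper_force: 0.0
```

Run:
```python
from bar import *
from cell import arm
s=st(arm);d=arm.get_image("wrist");cv2.imwrite("pics/w4.png",d["frame"][:,:,::-1])
P=cloud(d).reshape(-1,3);c,yaw,L,z,n=bar(P,np.array([.43,.319]));print(c,yaw,L,z,n)
c,yaw,L,z,n=bar(cloud(arm.get_image("side")).reshape(-1,3),np.array([.43,.319]));print("side",c,yaw,L,z,n)
go(s,(.4305+.0027,.320-.0239,.0963),-.11)
```

```text
t 33.8 pos [0.434  0.2972 0.1798] w 0.599 gf 0.0 F [-0.4 -0.1 -0.6] q [-0.2   0.4  -0.66  1.83  0.29  1.   -1.09]
[0.42921228 0.32318445] -0.10780624277156159 0.10513624513513656 0.12346469557749438 2133
side [0.42738304 0.31956512] -0.10918134593669784 0.11260367282382147 0.1244512531085476 42
turn [ 0.   -0.   -0.01] shift [-0.05 -0.03  3.34] q7 -1.09
turn [-0.   -0.   20.94] shift [0.05 0.03 3.34] q7 -1.09
```

View pics/w4.png

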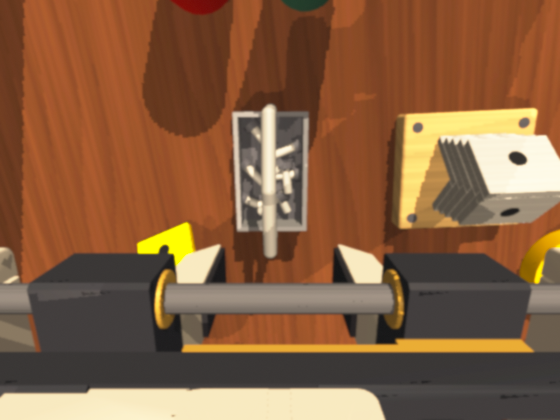

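Call:
{"fn": "arm_command", "kwargs": {"dp": [[0,-0.07,0.5],[0,0,1],[0,0,0.9],[0,0,0.6],[0,0,0.34],[0,0,0],[0,0,0],[0,0,0],[0,0,0],[0,0,0]], "angular": [[0,0,0],[0,0,0],[0,0,0],[0,0,0],[0,0,0],[0,0,0],[0,0,0],[0,0,0],[0,0,0],[0,0,0]], "claw": [0.6,0.6,0.6,0.6,0.6,0.6,0.6,0.3,0,0], "force": 60}}

```text
clock: 34.85
position: [0.4313, 0.2977, 0.097]
ee_rot: [2.34, 2.096, 0.002]
force: [1.1, -0.2, 0.5]
width: 0.388
gripper_force: 0.0
```

Call:
{"fn": "arm_command", "kwargs": {"dp": [[0,0,0],[0,0,0],[0,0,0],[0,0,0],[0,0,0],[0,0,-0.1],[0,0,-0.2],[0,0,-0.3],[0,0,-0.4],[0,0,0]], "angular": [[0,0,0],[0,0,0],[0,0,0],[0,0,0],[0,0,0],[0,0,0],[0,0,0],[0,0,0],[0,0,0],[0,0,0]], "claw": [0,0,0,0,0,0,0,0,0,0]}}

```text
clock: 35.85
position: [0.4318, 0.2983, 0.1232]
ee_rot: [2.34, 2.096, 0.004]
force: [0.3, 0.6, -3.5]
width: 0.091
gripper_force: 60.0
```

Run:
```python
from bar import *
from cell import arm
s=st(arm)
for n in("top","side"):
    d=arm.get_image(n);cv2.imwrite(f"pics/{n}5.png",d["frame"][:,:,::-1]);W=cloud(d).reshape(-1,3)
    np.savez(f"{n}5.npz",**d)
    for z0 in(.025,):
        try:print(n,bar(W,np.array([.43,.319]),z0))
        except Exception as e:print(e)
im=cv2.imread("pics/side5.png")[100:340,170:410];cv2.imwrite("pics/side5c.png",cv2.resize(im,None,fx=2.4,fy=2.4,interpolation=2))
go(s,(.42,-.23,.30),0)
```

```text
t 35.9 pos [0.4318 0.2983 0.1232] w 0.091 gf 60.0 F [ 0.3  0.6 -3.5] q [-0.24  0.47 -0.63  1.9   0.35  0.88 -1.16]
index 0 is out of bounds for axis 0 with size 0
side (array([0.42921133, 0.30934696]), np.float64(-0.093874268662368), np.float64(0.08764882607023664), np.float64(0.15091613762523517), 71)
turn [ 0.01 -0.01 -0.73] shift [-21.13  -0.47  -7.07] q7 -1.16
turn [-2.000e-02 -2.000e-02  2.021e+01] shift [21.13  0.47 -7.07] q7 -1.16bar.py:5: RuntimeWarning: Mean of empty slice.
  m=h[:,:2].mean(0);a=np.linalg.svd(h[:,:2]-m,full_matrices=False)[2][0];a=a*np.sign(a[1])
  ret = um.true_divide(
```

View pics/side5c.png

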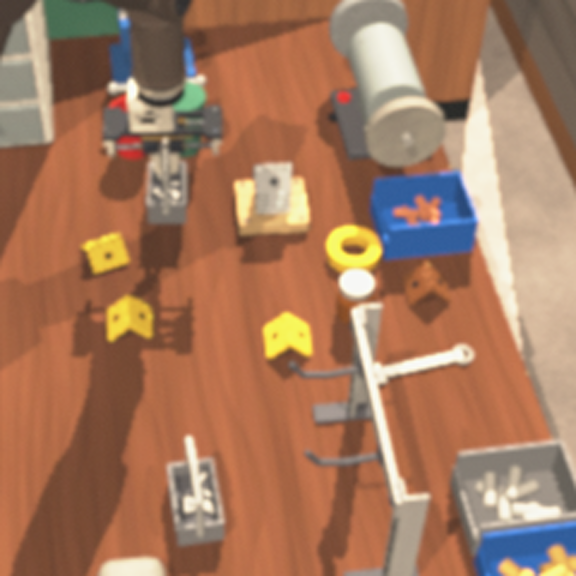

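Call:
{"fn": "arm_command", "kwargs": {"dp": [[0,0,-0.6],[0,0,-0.9],[0,0,-0.9],[0,0,-0.9],[0,0,-0.9],[0,0,-0.9],[0,0,-0.9],[0,0,-0.6],[0,0,-0.3],[0,0,0]], "angular": [[0,0,0],[0,0,-0.1],[0,0,-0.15],[0,0,-0.15],[0,0,-0.15],[0,0,-0.1],[0,0,-0.08],[0,0,0],[0,0,0],[0,0,0]], "claw": [0,0,0,0,0,0,0,0,0,0]}}

```text
clock: 36.95
position: [0.4312, 0.2977, 0.2944]
ee_rot: [2.222, 2.221, 0.002]
force: [0.4, 0.6, -3.1]
width: 0.091
gripper_force: 60.0
```

Run:
```python
from bar import *
from cell import arm
A=[cloud(dict(np.load(f))).reshape(-1,3) for f in("top0.npz","top5.npz","side5.npz")]
for P,n in zip(A,("top0","top5","side5")):
    P=P[np.isfinite(P[:,2])]
    for y0 in(-.21,-.35):
        h=P[(abs(P[:,1]-y0)<.025)&(P[:,0]>.53)&(P[:,0]<.64)&(P[:,2]>.185)&(P[:,2]<.245)]
        if len(h)<5: print(n,y0,len(h));continue
        a=np.polyfit(h[:,0],h[:,1],1)
        m=(h[:,0]>.585)&(h[:,0]<.62)
        print(n,y0,len(h),"y@.6 %.4f slope %.3f"%(np.polyval(a,.6),a[0]),"xmin",np.percentile(h[:,0],[0,3]).round(4),"ztop@mid",np.percentile(h[m,2],80).round(4) if m.any() else None,"tipz",h[:,2].max().round(4))
    r=P[(P[:,0]>.64)&(P[:,0]<.68)&(P[:,1]>-.40)&(P[:,1]<-.16)&(P[:,2]>.219)&(P[:,2]<.231)]
    b=np.polyfit(r[:,1],r[:,0],1)
    print(n,"rail",len(r),b,np.percentile(r[:,0]-b[0]*r[:,1],[2,98]))
    q=P[(P[:,0]>.64)&(P[:,0]<.68)&(P[:,2]>.21)&(P[:,2]<.245)];print("ends y",np.percentile(q[:,1],[0.5,99.5]) if n!="x" else 0)
s=st(arm);go(s,(.48,-.233,.30),0)
```

```text
top0 -0.21 77 y@.6 -0.2088 slope -0.051 xmin [0.5531 0.5562] ztop@mid 0.201 tipz 0.233
top0 -0.35 80 y@.6 -0.3487 slope -0.039 xmin [0.5507 0.5534] ztop@mid 0.2013 tipz 0.229
top0 rail 239 [0.01986395 0.66025244] [0.65314144 0.66605834]
ends y [-0.43547057 -0.12570865]
top5 -0.21 77 y@.6 -0.2089 slope -0.046 xmin [0.5551 0.5563] ztop@mid 0.2031 tipz 0.229
top5 -0.35 81 y@.6 -0.3486 slope -0.035 xmin [0.5501 0.5531] ztop@mid 0.2007 tipz 0.2298
top5 rail 240 [0.02069319 0.66043239] [0.65399719 0.66602618]
ends y [-0.43617003 -0.12586651]
side5 -0.21 84 y@.6 -0.2095 slope -0.007 xmin [0.5514 0.5546] ztop@mid 0.2004 tipz 0.2289
side5 -0.35 90 y@.6 -0.3490 slope -0.021 xmin [0.5499 0.5527] ztop@mid 0.2002 tipz 0.229
side5 rail 200 [0.02252394 0.65867708] [0.65167273 0.66383795]
ends y [-0.43562512  1.34022751]
t 37.0 pos [0.4312 0.2977 0.2944] w 0.091 gf 60.0 F [ 0.4  0.6 -3.1] q [-0.14  0.3  -0.73  1.67  0.21  1.25 -0.91]
turn [ 0.01 -0.   -0.  ] shift [-21.23   1.95  -0.22] q7 -0.91
turn [-0.000e+00 -1.000e-02  2.094e+01] shift [21.23 -1.95 -0.22] q7 -0.91
```

Call:
{"fn": "arm_command", "kwargs": {"dp": [[-0.3,0,0],[-0.6,0,0],[-0.95,0.098,0],[-0.95,0.098,0],[-0.95,0.098,0],[-0.95,0.098,0],[-0.95,0.098,0],[-0.95,0.098,0],[-0.95,0.098,0],[-0.95,0.098,0]], "angular": [[0,0,0],[0,0,0.07],[0,0,0.07],[0,0,0],[0,0,0],[0,0,0],[0,0,0],[0,0,0],[0,0,0],[0,0,0]], "claw": [0,0,0,0,0,0,0,0,0,0]}}

```text
clock: 37.95
position: [0.446, 0.0821, 0.2932]
ee_rot: [-2.247, -2.196, 0.002]
force: [-0.1, -0.0, -4.1]
width: 0.091
gripper_force: 60.0
```

Call:
{"fn": "arm_command", "kwargs": {"dp": [[-0.95,0.098,0],[-0.95,0.098,0],[-0.95,0.098,0],[-0.95,0.098,0],[-0.95,0.098,0],[-0.95,0.098,0],[-0.95,0.098,0],[-0.95,0.098,0],[-0.95,0.098,0],[-0.95,0.098,0]], "angular": [[0,0,0],[0,0,0],[0,0,0],[0,0,0],[0,0,0],[0,0,0],[0,0,0],[0,0,0],[0,0,0],[0,0,0]], "claw": [0,0,0,0,0,0,0,0,0,0]}}

```text
clock: 38.95
position: [0.4649, -0.1553, 0.2932]
ee_rot: [-2.246, -2.195, 0.002]
force: [-0.3, 1.3, -3.9]
width: 0.091
gripper_force: 60.0
```

Call:
{"fn": "arm_command", "kwargs": {"dp": [[-0.95,0.098,0],[-0.95,0.098,0],[-0.7,0,0],[-0.4,0,0],[-0.2,0,0],[0,0,0],[0,0,0],[0,0,0],[0,0,0]], "angular": [[0,0,0],[0,0,0],[0,0,0],[0,0,0],[0,0,0],[0,0,0],[0,0,0],[0,0,0],[0,0,0]], "claw": [0,0,0,0,0,0,0,0,0]}}

```text
clock: 39.85
position: [0.4696, -0.2326, 0.2941]
ee_rot: [2.244, 2.199, 0.0]
force: [0.3, 0.3, -4.1]
width: 0.087
gripper_force: 60.0
```

```bash
cat > hb.py <<'E'
from bar import *
from cell import arm
import sys
s=st(arm);p=s["position"]
z0=p[2]-.0965
off=float(sys.argv[1])
for n in("top","side"):
    d=arm.get_image(n);W=cloud(d).reshape(-1,3)
    try:print(n,"bar c,yaw,L,ztop,N",*bar(W,p[:2]+[0,off],z0,.075))
    except Exception as e:print(n,e)
    q=W[np.isfinite(W[:,2])];q=q[(np.hypot(*(q[:,:2]-p[:2]-[0,off]).T)<.075)&(abs(q[:,2]-z0-.043)<.012)]
    if len(q)>20:
        print(n,"tub",len(q),cv2.minAreaRect((q[:,:2]*1000).astype(np.float32)),np.polyfit(q[:,1],q[:,2],1)[0])
    cv2.imwrite(f"pics/{n}_{s['clock']:.0f}.png",d["frame"][:,:,::-1])
go(s,tuple(float(v) for v in sys.argv[2:5]),-.021)
E
python3 hb.py .0235 .48 -.2335 .224
```

```text
t 39.9 pos [ 0.4696 -0.2326  0.2941] w 0.087 gf 60.0 F [ 0.3  0.3 -4.1] q [ 0.68  0.25 -0.4   1.69  0.1   1.22  0.23]
top bar c,yaw,L,ztop,N [ 0.47106225 -0.17981511] 0.00045188999542208083 0.04998295140478806 0.31686098669503965 67
top tub 213 ((470.3530578613281, -188.376953125), (76.93960571289062, 65.71964263916016), 88.23294067382812) 0.04561200260051293
side bar c,yaw,L,ztop,N [ 0.46998543 -0.23257279] -0.2332735833587623 0.05778830882686849 0.32289127322088823 114
side tub 215 ((467.2709045410156, -214.37765502929688), (111.16521453857422, 64.22425079345703), 89.10298919677734) -0.021007579275676303
turn [ 0.   -0.    0.01] shift [-0.03  0.42  2.8 ] q7 0.23
turn [  0.     0.   -20.94] shift [ 0.03 -0.42  2.8 ] q7 0.23
```

Call:
{"fn": "arm_command", "kwargs": {"dp": [[0,0.4,0],[0,0,0.5],[0,0,0.8],[0,0,0.7],[0,0,0.5],[0,0,0.3],[0,0,0],[0,0,0],[0,0,0],[0,0,0]], "angular": [[0,0,0],[0,0,0],[0,0,0],[0,0,0],[0,0,0],[0,0,0],[0,0,0],[0,0,0],[0,0,0],[0,0,0]], "claw": [0,0,0,0,0,0,0,0,0,0]}}

```text
clock: 40.95
position: [0.4799, -0.2337, 0.2247]
ee_rot: [2.244, 2.197, 0.001]
force: [0.6, -1.0, -4.5]
width: 0.088
gripper_force: 60.0
```

Call:
{"fn": "arm_command", "kwargs": {"dp": [[0,0.3,0],[0,0.6,0],[0,0.7,0],[0,0.7,0],[0,0.7,0],[0,0.6,0],[0,0.3,0],[0,0,0],[0,0,0],[0,0,0]], "angular": [[0,0,0],[0,0,0],[0,0,0],[0,0,0],[0,0,0],[0,0,0],[0,0,0],[0,0,0],[0,0,0],[0,0,0]], "claw": [0,0,0,0,0,0,0,0,0,0]}}

```text
clock: 41.95
position: [0.5762, -0.2359, 0.224]
ee_rot: [-2.245, -2.197, 0.001]
force: [-0.2, -0.3, -3.3]
width: 0.094
gripper_force: 60.0
```

```bash
python3 hb.py .0235 .60 -.2335 .1815; ls -t pics|head -2
python3 - <<'E'
import cv2,glob,os
f=max(glob.glob("pics/side_*.png"),key=os.path.getmtime)
im=cv2.imread(f)[190:370,200:410];cv2.imwrite("pics/hang1.png",cv2.resize(im,None,fx=3,fy=3,interpolation=2))
E
```

```text
t 42.0 pos [ 0.5762 -0.2359  0.224 ] w 0.094 gf 60.0 F [-0.2 -0.3 -3.3] q [ 0.56  0.47 -0.38  1.56  0.18  1.15  0.12]
top bar c,yaw,L,ztop,N [ 0.57756346 -0.18552273] 0.021184020229859452 0.05539939335287514 0.24564627334071304 65
top tub 165 ((577.0291137695312, -197.1221466064453), (88.30377960205078, 66.7402114868164), 89.90135955810547) 0.04763430786794146
side bar c,yaw,L,ztop,N [ 0.60454812 -0.23568055] -1.2091720229323737 0.10003051191382067 None 96
side tub 205 ((574.0875244140625, -217.10604858398438), (115.44190216064453, 64.765869140625), 88.54088592529297) -0.048709432431992696
turn [-0.  0. -0.] shift [0.12 0.95 1.7 ] q7 0.12
turn [0.000e+00 1.000e-02 2.094e+01] shift [-0.12 -0.95  1.7 ] q7 0.12
side_42.png
top_42.png
```

View pics/hang1.png

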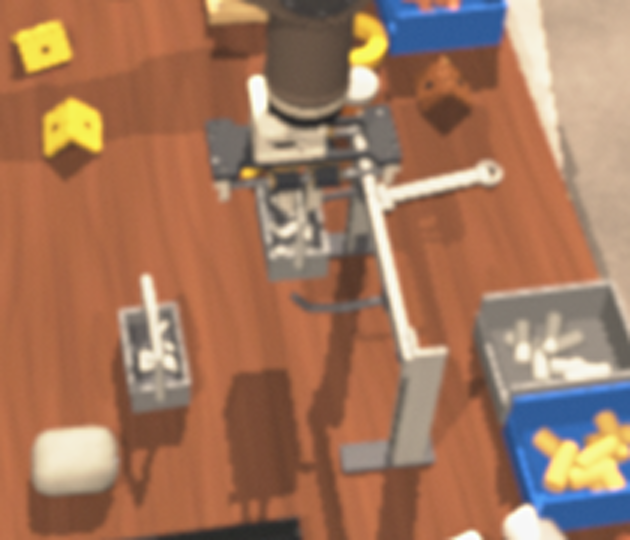

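Call:
{"fn": "arm_command", "kwargs": {"dp": [[0.1,0.35,0],[0,0.35,0],[0,0.2,0],[0,0,0],[0,0,0.3],[0,0,0.4],[0,0,0.4],[0,0,0.3],[0,0,0],[0,0,0]], "angular": [[0,0,0],[0,0,0],[0,0,0],[0,0,0],[0,0,0],[0,0,0],[0,0,0],[0,0,0],[0,0,0],[0,0,0]], "claw": [0,0,0,0,0,0,0,0,0,0]}}

```text
clock: 43.05
position: [0.5994, -0.2337, 0.1888]
ee_rot: [-2.245, -2.197, 0.0]
force: [0.9, 0.7, -3.3]
width: 0.093
gripper_force: 60.0
```

Call:
{"fn": "arm_command", "kwargs": {"dp": [[0,0,0.1],[0,0,0.1],[0,0,0.06],[0,0,0],[0,0,0]], "angular": [[0,0,0],[0,0,0],[0,0,0],[0,0,0],[0,0,0]], "claw": [0,0,0,0,0]}}

```text
clock: 43.55
position: [0.5995, -0.2337, 0.1825]
ee_rot: [2.245, 2.198, -0.0]
force: [0.7, -0.7, -3.6]
width: 0.09
gripper_force: 60.0
```

Call:
{"fn": "arm_command", "kwargs": {"dp": [[0,0,0.06],[0,0,0.04],[0,0,0],[0,0,0]], "angular": [[0,0,0],[0,0,0],[0,0,0],[0,0,0]], "claw": [0,0,0,0]}}

```text
clock: 43.95
position: [0.6, -0.2337, 0.1808]
ee_rot: [2.244, 2.197, 0.001]
force: [-1.3, 0.5, 4.6]
width: 0.092
gripper_force: 60.0
```

Call:
{"fn": "arm_command", "kwargs": {"dp": [[0,0,0],[0,0,0],[0,0,0],[0,0,0],[0,0,0],[0,0,-0.3],[0,0,-0.7],[0,0,-1],[0,0,-1],[0,0,-1]], "angular": [[0,0,0],[0,0,0],[0,0,0],[0,0,0],[0,0,0],[0,0,0],[0,0,0],[0,0,0],[0,0,0],[0,0,0]], "claw": [0.13,0.17,0.22,0.3,0.3,0.3,0.3,0.3,0.3,0.3]}}

```text
clock: 44.95
position: [0.5995, -0.2336, 0.2816]
ee_rot: [2.245, 2.198, 0.0]
force: [0.3, -0.3, -0.1]
width: 0.3
gripper_force: 0.0
```

Run:
```python
from bar import *
from cell import arm
s=st(arm)
for n in("top","side"):
    d=arm.get_image(n);W=cloud(d).reshape(-1,3)
    cv2.imwrite(f"pics/{n}45.png",d["frame"][:,:,::-1])
    try: print(n,bar(W,np.array([.415,-.276])))
    except Exception as e: print(e)
    q=W[np.isfinite(W[:,2])];q=q[(np.hypot(*(q[:,:2]-[.6,-.21]).T)<.085)&(q[:,2]>.11)&(q[:,2]<.135)]
    print("tub1",len(q),cv2.minAreaRect((q[:,:2]*1000).astype(np.float32)))
im=cv2.imread("pics/side45.png")[190:370,200:410];cv2.imwrite("pics/hang2.png",cv2.resize(im,None,fx=3,fy=3,interpolation=2))
go(s,(.415,-.252,.25),-.03)
```

```text
t 45.0 pos [ 0.5995 -0.2336  0.2816] w 0.300 gf 0.0 F [ 0.3 -0.3 -0.1] q [ 0.53  0.46 -0.38  1.42  0.17  1.29  0.12]
top (array([ 0.41396368, -0.24347333]), np.float64(0.0320365731556653), np.float64(0.04478157305368961), np.float64(0.11878639007838081), 48)
tub1 308 ((614.0166625976562, -199.76478576660156), (99.44035339355469, 91.64652252197266), 85.56343841552734)
side (array([ 0.41241989, -0.27668755]), np.float64(0.03011782986292258), np.float64(0.11021101098537545), np.float64(0.126504266664973), 91)
tub1 328 ((612.4790649414062, -210.226318359375), (118.99054718017578, 91.88968658447266), 88.30278015136719)
turn [0.   0.   0.06] shift [-0.96 -7.35  1.26] q7 0.12
turn [ -0.     0.   -20.88] shift [0.96 7.35 1.26] q7 0.12
```

View pics/hang2.png

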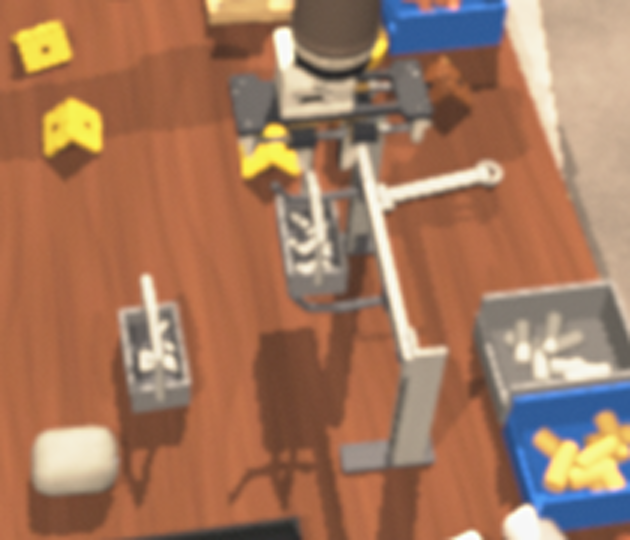

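Call:
{"fn": "arm_command", "kwargs": {"dp": [[-0.1,-0.5,0],[-0.12,-0.95,0],[-0.12,-0.95,0],[-0.12,-0.95,0],[-0.12,-0.95,0],[-0.12,-0.95,0],[-0.12,-0.95,0],[-0.12,-0.8,0],[-0.06,-0.4,0],[0,0,0]], "angular": [[0,0,-0.353],[0,0,0],[0,0,0],[0,0,0],[0,0,0],[0,0,0],[0,0,0],[0,0,0],[0,0,0],[0,0,0]], "claw": [0.3,0.6,0.6,0.6,0.6,0.6,0.6,0.6,0.6,0.6]}}

```text
clock: 46.05
position: [0.4143, -0.2643, 0.2801]
ee_rot: [2.188, 2.255, -0.001]
force: [0.7, -0.7, -0.2]
width: 0.597
gripper_force: 0.0
```

Call:
{"fn": "arm_command", "kwargs": {"dp": [[0,0,0.6],[0,0,1],[0,0,1],[0,0,0.8],[0,0,0.4],[0,0,0.2],[0,0,0],[0,0,0],[0,0,0]], "angular": [[0,0,0],[0,0,0],[0,0,0],[0,0,0],[0,0,0],[0,0,0],[0,0,0],[0,0,0],[0,0,0]], "claw": [0.6,0.6,0.6,0.6,0.6,0.6,0.6,0.6,0.6]}}

```text
clock: 46.95
position: [0.4159, -0.2641, 0.1808]
ee_rot: [2.185, 2.255, 0.001]
force: [1.2, 0.2, -0.1]
width: 0.599
gripper_force: 0.0
```

Run:
```python
from bar import *
from cell import arm
s=st(arm)
for n in("wrist","side","top"):
    W=cloud(arm.get_image(n)).reshape(-1,3)
    try:print(n,*bar(W,np.array([.414,-.276])))
    except Exception as e:print(n,e)
    q=W[np.isfinite(W[:,2])];q=q[(np.hypot(*(q[:,:2]-[.414,-.276]).T)<.075)&(abs(q[:,2]-.043)<.012)]
    if len(q)>20:print(n,"tub",len(q),cv2.minAreaRect((q[:,:2]*1000).astype(np.float32)))
go(s,(.413,-.2525,.0963),.032)
```

```text
t 47.0 pos [ 0.4159 -0.2641  0.1808] w 0.599 gf 0.0 F [ 1.2  0.2 -0.1] q [ 0.77  0.3  -0.38  1.93  0.14  0.94  0.35]
wrist [ 0.41310598 -0.26610501] 0.029537964327991186 0.08917585674550088 0.12193974013198314 1692
wrist tub 2564 ((413.1221618652344, -272.23199462890625), (64.10302734375, 112.76657104492188), 1.7483257055282593)
side [ 0.41237628 -0.27677997] 0.02971074654387767 0.10423974069600078 0.12589693197890484 88
side tub 240 ((412.6510314941406, -277.3960266113281), (64.14768981933594, 118.87611389160156), 1.5572861433029175)
top [ 0.41415935 -0.24692634] 0.03280212715062628 0.05091160533906332 0.11770672257234731 45
top tub 113 ((414.43218994140625, -253.85775756835938), (64.55961608886719, 73.52490997314453), 0.6768935322761536)
turn [ 0.01  0.01 -0.  ] shift [ 0.47 -0.1   3.38] q7 0.35
turn [ 1.000e-02 -1.000e-02  2.094e+01] shift [-0.47  0.1   3.38] q7 0.35
```

Call:
{"fn": "arm_command", "kwargs": {"dp": [[0.52,-0.1,0],[0,0,0.5],[0,0,1],[0,0,0.9],[0,0,0.6],[0,0,0.38],[0,0,0],[0,0,0],[0,0,0],[0,0,0]], "angular": [[0,0,0],[0,0,0],[0,0,0],[0,0,0],[0,0,0],[0,0,0],[0,0,0],[0,0,0],[0,0,0],[0,0,0]], "claw": [0.6,0.6,0.6,0.6,0.6,0.6,0.6,0.6,0.3,0], "force": 60}}

```text
clock: 48.1
position: [0.4128, -0.2512, 0.0962]
ee_rot: [2.185, 2.255, 0.0]
force: [0.8, 0.6, 0.1]
width: 0.473
gripper_force: 0.0
```

Call:
{"fn": "arm_command", "kwargs": {"dp": [[0,0,0],[0,0,0],[0,0,0],[0,0,0],[0,0,0],[0,0,0],[0,0,-0.2],[0,0,-0.4],[0,0,-0.7],[0,0,-0.9]], "angular": [[0,0,0],[0,0,0],[0,0,0],[0,0,0],[0,0,0],[0,0,0],[0,0,0],[0,0,0],[0,0,0],[0,0,0]], "claw": [0,0,0,0,0,0,0,0,0,0]}}

```text
clock: 49.1
position: [0.4116, -0.2505, 0.151]
ee_rot: [-2.184, -2.255, 0.001]
force: [0.7, 0.3, -3.0]
width: 0.094
gripper_force: 60.0
```

Call:
{"fn": "arm_command", "kwargs": {"dp": [[0,0,-0.9],[0,0,-0.9],[0,0,-0.7],[0,0,-0.4],[-0.5,0.4,0],[-0.8,0.65,0],[-0.8,0.65,0],[-0.5,0.4,0],[-0.3,0.2,0],[0,0,0]], "angular": [[0,0,0],[0,0,0.15],[0,0,0.2],[0,0,0],[0,0,0],[0,0,0],[0,0,0],[0,0,0],[0,0,0],[0,0,0]], "claw": [0,0,0,0,0,0,0,0,0,0]}}

```text
clock: 50.1
position: [0.4682, -0.3252, 0.2225]
ee_rot: [-2.244, -2.197, 0.0]
force: [-0.5, 0.1, -3.3]
width: 0.09
gripper_force: 60.0
```

Call:
{"fn": "arm_command", "kwargs": {"dp": [[0,0,0],[0,0,0],[0,0,0]], "angular": [[0,0,0],[0,0,0],[0,0,0]], "claw": [0,0,0]}}

```text
clock: 50.4
position: [0.468, -0.324, 0.2232]
ee_rot: [-2.244, -2.199, 0.0]
force: [0.3, 0.4, -3.2]
width: 0.088
gripper_force: 60.0
```

```bash
python3 hb.py -.024 .47 -.325 .224
```

```text
t 50.4 pos [ 0.468  -0.324   0.2232] w 0.088 gf 60.0 F [ 0.3  0.4 -3.2] q [ 0.77  0.38 -0.35  1.69  0.14  1.1   0.36]
top bar c,yaw,L,ztop,N [ 0.47127092 -0.30314653] 0.3757771142261468 0.02231715192058119 0.23858271262150962 14
top tub 93 ((468.8847351074219, -313.5093688964844), (63.76618957519531, 49.1481819152832), 0.1293988823890686) 0.06841126314564344
side bar c,yaw,L,ztop,N [ 0.46589279 -0.35767196] -0.02628949572247544 0.08994766457069123 0.2518030355500284 153
side tub 293 ((466.16888427734375, -350.08349609375), (115.01873016357422, 64.19335174560547), 88.73847961425781) -0.02024950845844069
turn [-0.    0.    0.01] shift [-0.04  0.08 -0.03] q7 0.36
turn [ -0.    -0.   -20.94] shift [ 0.04 -0.08 -0.03] q7 0.36
```

Call:
{"fn": "arm_command", "kwargs": {"dp": [[0,0.4,0],[0,0.7,0],[0,0.8,0],[0,0.8,0],[0,0.8,0],[0,0.7,0],[0,0.4,0],[0,0.2,0],[0,0,0],[0,0,0]], "angular": [[0,0,0],[0,0,0],[0,0,0],[0,0,0],[0,0,0],[0,0,0],[0,0,0],[0,0,0],[0,0,0],[0,0,0]], "claw": [0,0,0,0,0,0,0,0,0,0]}}

```text
clock: 51.5
position: [0.5877, -0.3273, 0.2229]
ee_rot: [-2.245, -2.198, 0.001]
force: [0.1, -0.6, -2.7]
width: 0.091
gripper_force: 60.0
```

```bash
python3 hb.py -.024 .597 -.325 .1815 | grep -v bar;  python3 - <<'E'
import cv2,glob,os
f=max(glob.glob("pics/side_*.png"),key=os.path.getmtime)
im=cv2.imread(f)[190:370,200:410];cv2.imwrite("pics/hang3.png",cv2.resize(im,None,fx=3,fy=3,interpolation=2))
E
```

```text
t 51.5 pos [ 0.5877 -0.3273  0.2229] w 0.091 gf 60.0 F [ 0.1 -0.6 -2.7] q [ 0.64  0.54 -0.33  1.42  0.18  1.2   0.26]
top tub 103 ((588.7685546875, -315.5327453613281), (68.34567260742188, 47.428504943847656), 14.316373825073242) 0.10158829270655198
side tub 299 ((585.3682861328125, -353.625), (116.73790740966797, 64.99717712402344), 89.51109313964844) -0.016377355633011514
turn [-0.  0. -0.] shift [0.1  0.37 1.66] q7 0.26
turn [0.000e+00 1.000e-02 2.094e+01] shift [-0.1  -0.37  1.66] q7 0.26
```

View pics/hang3.png

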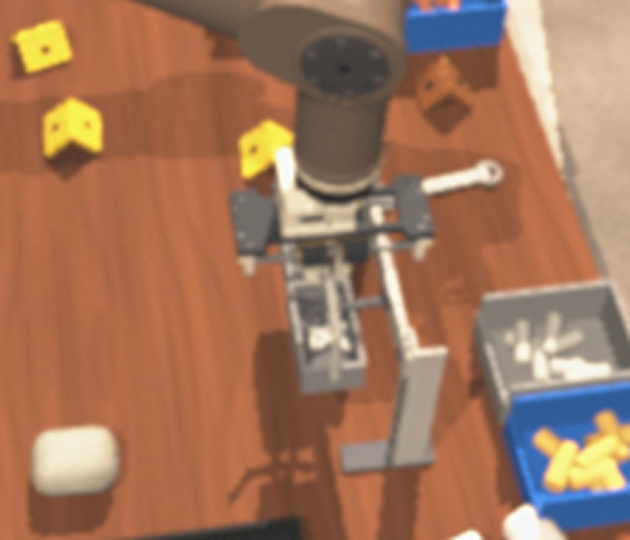

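Tote2 (crop ~(325,330)) is over hook2, with the hook between the bar and the rim. Now I lower it.

Call:
{"fn": "arm_command", "kwargs": {"dp": [[0.1,0.35,0],[0,0,0],[0,0,0.3],[0,0,0.4],[0,0,0.4],[0,0,0.3],[0,0,0.15],[0,0,0.1],[0,0,0],[0,0,0]], "angular": [[0,0,0],[0,0,0],[0,0,0],[0,0,0],[0,0,0],[0,0,0],[0,0,0],[0,0,0],[0,0,0],[0,0,0]], "claw": [0,0,0,0,0,0,0,0,0,0]}}

```text
clock: 52.6
position: [0.5974, -0.3249, 0.1821]
ee_rot: [2.244, 2.198, 0.0]
force: [-0.1, 0.8, -3.6]
width: 0.089
gripper_force: 60.0
```

Call:
{"fn": "arm_command", "kwargs": {"dp": [[0,0,0.05],[0,0,0.04],[0,0,0],[0,0,0]], "angular": [[0,0,0],[0,0,0],[0,0,0],[0,0,0]], "claw": [0,0,0,0]}}

```text
clock: 53.0
position: [0.5976, -0.325, 0.1808]
ee_rot: [2.243, 2.197, 0.001]
force: [-2.6, 1.2, 5.4]
width: 0.088
gripper_force: 60.0
```

Call:
{"fn": "arm_command", "kwargs": {"dp": [[0,0,0],[0,0,0],[0,0,0],[0,0,0],[0,0,0],[0,0,-0.3],[0,0,-0.7],[0,0,-1],[0,0,-1],[0,0,-1]], "angular": [[0,0,0],[0,0,0],[0,0,0],[0,0,0],[0,0,0],[0,0,0],[0,0,0],[0,0,0],[0,0,0],[0,0,0]], "claw": [0.13,0.17,0.22,0.3,0.3,0.3,0.3,0.3,0.3,0.3]}}

```text
clock: 54.0
position: [0.5971, -0.3247, 0.2811]
ee_rot: [2.244, 2.198, 0.0]
force: [0.5, -0.2, -0.3]
width: 0.304
gripper_force: 0.0
```

Call:
{"fn": "arm_command", "kwargs": {"dp": [[0,-0.5,0],[0,-1,0],[0,-1,0],[0,-1,0],[0,-1,0],[0,-1,0],[0,-1,0],[0,-0.5,0],[0,0,0],[0,0,0]], "angular": [[0,0,0],[0,0,0],[0,0,0],[0,0,0],[0,0,0],[0,0,0],[0,0,0],[0,0,0],[0,0,0],[0,0,0]], "claw": [0.3,0.3,0.3,0.3,0.3,0.3,0.3,0.3,0.3,0.3]}}

```text
clock: 55.0
position: [0.4231, -0.3212, 0.28]
ee_rot: [2.243, 2.198, 0.001]
force: [0.9, 0.1, -1.1]
width: 0.3
gripper_force: 0.0
```

Call:
{"fn": "arm_command", "kwargs": {"dp": [[0,0,0],[0,0,0],[0,0,0],[0,0,0],[0,0,0],[0,0,0],[0,0,0],[0,0,0],[0,0,0],[0,0,0]], "angular": [[0,0,0],[0,0,0],[0,0,0],[0,0,0],[0,0,0],[0,0,0],[0,0,0],[0,0,0],[0,0,0],[0,0,0]], "claw": [0.3,0.3,0.3,0.3,0.3,0.3,0.3,0.3,0.3,0.3]}}

```text
clock: 56.0
position: [0.4221, -0.3212, 0.2795]
ee_rot: [2.244, 2.198, -0.0]
force: [0.2, -0.7, -0.3]
width: 0.297
gripper_force: 0.0
```

Run:
```python
from bar import *
from cell import arm
s=st(arm)
I=[]
for n in("top","side"):
    d=arm.get_image(n);W=cloud(d).reshape(-1,3);I.append(d["frame"][:,:,::-1])
    W=W[np.isfinite(W[:,2])]
    for y in(-.2095,-.349):
        try:
            q=W[(abs(W[:,1]-y)<.05)&(abs(W[:,0]-.6)<.012)&(W[:,2]>.195)&(W[:,2]<.225)];k=abs(q[:,1]-y)<.008
            t=W[(abs(W[:,1]-y)<.06)&(W[:,0]>.545)&(W[:,0]<.64)&(abs(W[:,2]-.128)<.012)]
            print(n,y,"bar",np.median(q,0).round(4),np.ptp(q[:,1]),"tub rim",len(t),t.min(0).round(3),t.max(0).round(3),"slopes",np.polyfit(t[:,1],t[:,2],1)[0].round(3),np.polyfit(t[:,0],t[:,2],1)[0].round(3))
        except Exception as e:print(n,y,e)
    try:
        c,L,N,e=cleat(W,(.611,.3005),.0702);print(n,"stack",c.round(4),L,N,e)
    except Exception as e:print(e)
cv2.imwrite("pics/fin.png",np.hstack([cv2.resize(I[0][110:330,170:460],None,fx=1.4,fy=1.4),cv2.resize(I[1][140:360,180:450],None,fx=1.4,fy=1.4)]))
```

```text
t 56.0 pos [ 0.4221 -0.3212  0.2795] w 0.297 gf 0.0 F [ 0.2 -0.7 -0.3] q [ 0.83  0.27 -0.35  1.7   0.1   1.19  0.43]
top -0.2095 bar [ 0.6002 -0.2063  0.2012] 0.09322453663686853 tub rim 259 [ 0.566 -0.264  0.116] [ 0.633 -0.15   0.14 ] slopes -0.003 0.01
top -0.349 bar [ 0.597  -0.3469  0.2019] 0.09593166915751522 tub rim 270 [ 0.565 -0.405  0.116] [ 0.631 -0.29   0.14 ] slopes 0.01 0.007
top stack [ 0.6116  0.2999 -0.069  -0.0007] 0.05838347448680857 349 6.647812272221123e-06
side -0.2095 bar [ 0.5982 -0.2114  0.2012] 0.09098733348136348 tub rim 220 [ 0.565 -0.269  0.116] [ 0.632 -0.152  0.139] slopes -0.035 -0.003
side -0.349 bar [ 0.595  -0.3513  0.2005] 0.09683771445995953 tub rim 258 [ 0.561 -0.406  0.116] [ 0.628 -0.291  0.14 ] slopes 0.019 0.012
side stack [ 6.085e-01  2.980e-01 -7.440e-02  1.000e-04] 0.056942454541132115 169 9.497412126788184e-06
```

View pics/fin.png

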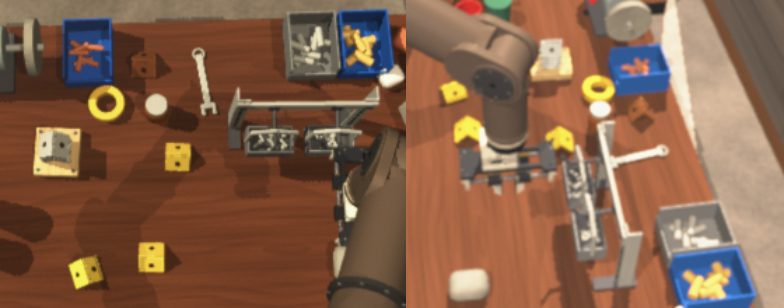

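Call:
{"fn": "arm_command", "kwargs": {"dp": [[0,0,0],[0,0,0],[0,0,0],[0,0,0],[0,0,0],[0,0,0],[0,0,0],[0,0,0],[0,0,0],[0,0,0]], "angular": [[0,0,0],[0,0,0],[0,0,0],[0,0,0],[0,0,0],[0,0,0],[0,0,0],[0,0,0],[0,0,0],[0,0,0]], "claw": [0.3,0.3,0.3,0.3,0.3,0.3,0.3,0.3,0.3,0.3]}}

```text
clock: 57.1
position: [0.4221, -0.3212, 0.2795]
ee_rot: [2.244, 2.198, -0.0]
force: [0.4, -0.6, -0.7]
width: 0.3
gripper_force: 0.0
```

```bash
python3 -c "
from cell import arm
print(arm.sign_off())"
```

```text
the job is handed in; nothing more can be done
None
```

The job is handed in at about 57 s: all four loose steel cleats are nested on the block within about 1 mm by the wrist camera, both totes hang level one per hook, and the bystanders were left alone. The sign-off gave no verdict.

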